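# Clamp a sprayer plunger rod in the bench micrometer

## Robot

A 6-joint arm with a two-finger parallel gripper is mounted at the origin on the work surface. World frame = base frame: x ahead of the robot, y to its left, z up, the work surface at z = 0. Lengths are in mm, angles in degrees, forces in N, time in s.
With the tool pointing down it reaches from about 350 to 1000 mm from the base axis. Payload 7.1 kg.
Tool frame: the origin (TCP) lies midway between the tips of the shut fingers; the grasp point (between the pads) lies 19 mm behind it; z points along the fingers, y is the direction in which the jaws open and shut (so a half turn about z gives the same grasp; the last joint's range is limited). The gripper opens to 85 mm and grips with 20 to 120 N. Pads are 22 mm wide; open, the fingers measure 114 mm over their backs; the gripper's body (76 mm by 85 mm) begins 54 mm behind the grasp point. The pads swing forward as they close: fully open they stand 13 mm farther back than shut.
Start: joints at [66.349, 24.242, 93.386, -0, 62.372, -1.089], TCP at [239.78, 577.157, 198.519] pointing down, gripper open.
Joint ranges: [-172.04, 172.04], [-51.8, 120.97], [4.93, 147.93], [-75.15, 255.16], [6.16, 154.13], [-145.62, 145.62]. Speed limits (degrees/s): [136.94, 136.94, 172.46, 180, 180, 180].

## Interface

Orientations are given as a 3x3 rotation matrix whose columns are the frame's x, y, z axes.
In Python, from bench import * gives the robot as it stands.
- The arm moves only by the tool step_arm, never from a script. Its argument "moves" is a list of rows, each a list of 7 numbers: the shift along the tool's x, y, z in mm, then the turn, a rotation vector about the tool's x, y, z in rad, then the closure, from -1 (fully open) to 1 (shut). In form: [[dx, dy, dz, rx, ry, rz, fingers], ...]. A call has exactly 10 rows; each row shifts and turns the pose as measured when the row begins, along the tool's axes as they then stand; what a row does not reach is not made up. A row lasts 1/8 s, in which the tool goes at most 62.5 mm and 10.7 degrees, less where a joint would pass 70% of its speed; a pose out of reach is approached as far as the arm can. A call with a gripper value outside its range is refused whole. The fingers move at their own pace and stop on an object; "grip_force" is the grip in N (left out, the last holds). Time passes only in rows, so rows that do not move let the fingers close, or fill a call up. It gives the time, the measured TCP pose, the force and the opening at its end, in the units of the state.
- observe(): the state, without advancing time (a new reading comes with each control period).
- camera(name): name is "scene" or "top"; returns (picture, depth): 384x512x3 uint8, red, green, blue; 384x512 float32, mm along the optical axis (not along the pixel's ray), 0 where there is no reading.
- get_calibration(name): a dict with "mtx" (3x3 intrinsics, pixels), "T" (4x4, takes a point from camera to world coordinates). Camera axes: x right, y down, z forward; pixel columns grow to the right and rows downward; lengths in mm; the calibration is good to about 2 mm. A picture is of the moment at which its call begins. get_calibration takes no time and is no camera call.
- sign_off(): hands the job in, once; it reports no verdict.
The state is a dict: "time": time; "q": joint angles; "joint_vel": joint speeds; "tau": joint torques, N m; "position": TCP position; "eef_rot": TCP orientation; "force": force on the tool from outside, world axes, zero at the start; "torque": the same for the moment, N m; "width": opening from 0.0 (shut) to 1.0 (fully open).
Only numpy, scipy, OpenCV 4.12 (cv2) and the standard library are available. Lean on these libraries where they do the work, as an engineer would, in place of code of your own. Each camera call takes 0.05 s, during which the arm holds its last target.

## Task

Check the sprayer's brass plunger rod in the bench micrometer: lay it in the two V-blocks and slide it gently, grey tip first, fully home against the end stop. Then wind the micrometer down with the black ratchet cap on top (clockwise seen from above) until the ratchet slips on the clamped rod, and stop within a quarter turn of slipping; never force the silver thimble. Leave the rod clamped and let go, with the spare black rod and everything else left where it is.

Things in the scene. Friction and masses are not known exactly. Their poses are not given: they have to be found in the camera images.
- rod_center (a point): brass rod with a 30 mm steel-grey tip end, round, 12 mm across, 190 mm long, 75 to 155 g, lying level in either groove of the rack, its axis 42 mm above the desk; this point is its centre. x runs along the rod to the tip that goes in first, z up. Within 45 mm of the centre there is free space for fingers beside and below it, down to the rack's base plate 34 mm below the axis
- rod_tip (a point): centre of the brass rod's leading (steel-grey) end face, 95 mm along +x from rod_center; the end that goes to the stop
- rod: the brass rod as a whole (origin and axes as rod_center)
- rack: grey fixed rack 165 x 125 mm, base plate 8 mm thick; cradles the two rods 72 mm apart along its x, each in two V-notches about 60 mm either side of the middle; origin at the centre of its underside
- gauge: bench micrometer, fixed, grey base 225 x 76 x 12 mm; origin at desk level under the upright spindle axis; x points along the V-grooves to the end stop, z up. The spindle, a 10 mm steel bar at x = 0, starts with its flat tip 5 to 11 mm above a lying rod. The grey head (x = -16 to 58 mm, y within 18 mm) begins 104 mm up; column behind the stop
- seat (a point): where the rod's centre lies when fully home in the V-blocks: x = -79 mm, 60 mm up in the gauge; axes as the gauge's. No rod can be lowered in under the spindle: lay it in 20 to 40 mm short of this seat, then slide it +x. Between the two V-blocks the space is free for fingers down to the base, 48 mm below the rod's axis
- vee: steel V-block under the spindle (x = -28 to 14 mm; origin and axes are the gauge's). A second one is at x = -152 to -132 mm. 90-degree grooves along x, mouth 28 mm wide, lips about 6 mm above a lying rod's axis. The ratchet clamps the rod with about 18 N; over 32 N on this block is too rough
- stop: dark steel end stop, an upright plate; its face is at x = 16 mm in the gauge (origin and axes are the gauge's); pushing the rod on it with more than 25 N is too rough
- cap_top (a point): centre of the top of the black ratchet cap, 218 mm up in the gauge, on the spindle axis; a round knob 26 mm across, 46 mm tall, axis upright, that does not rise or sink. Under it is the silver thimble (30 mm across, 36 mm tall), which turns with it; gripping the thimble itself never slips and overloads the rod
- ratchet (a joint): slip of the ratchet under the cap, rad, positive clockwise from above; about 0 until it slips, must end at 0.2 to 1.6. Clockwise lowers the spindle 4.5 mm per rad at 0.10 N m drag; on the clamped rod the torque climbs to 0.18 N m and the ratchet slips. The cap is sprung (0.7 N m per rad), so it springs back 0.15 to 0.25 rad when let go. 1.2 to 4 rad of winding in all, so several grasps
- spare_center (a point): the spare rod: same size as the brass rod but black plastic, in the other groove of the rack; its centre
- sprayer: olive hand sprayer bottle with black pump head, 96 mm wide, 227 mm tall, stands free; origin at centre of its underside
- filter: black round respirator filter, 86 mm across, 50 mm tall; origin at centre of its underside
- driver: screwdriver with yellow handle lying on the desk; origin under its middle
- tray: white two-part tray 140 x 100 x 30 mm; a loose brass ring nut lies in it; origin at centre of its underside
- grease: small clear jar with white cap, 56 mm across, 60 mm tall; origin at centre of its underside
Not all that is in view belongs to the job. Of the things that look like the rod, the smaller one is meant.

How it is judged (in metres and radians):
On the way, in this order (a step that is already met when the one before it is completed fails the run):
1. the brass rod lies in both V-blocks with its tip home against the stop (x of rod_tip in the frame of gauge between 0.0135 and 0.0185 m and distance between rod_center and seat below 0.004 m and angle between the x axis of rod_center and the x axis of gauge, either way round below 0.04 rad), for 0.2 s.
2. the ratchet has slipped on the clamped rod (all of step 1 and value of joint ratchet above 0.2 rad and contact force between rod and vee above 10 N), for 0.1 s.
At the end, for the whole second after the job is handed in: The brass rod lies along the V-grooves (within 4 mm of its seat and 0.04 rad), its leading tip within 2.5 mm of the end stop, clamped on the V-block with more than 10 N; the ratchet has slipped by 0.2 to 1.6 rad; the rod is at rest and everything is released (all of step 2 and value of joint ratchet below 1.6 rad and linear speed of rod below 0.01 m/s); the robot touches nothing.
It fails at once if the ratchet is turned more than a quarter turn (1.6 rad) past slipping (value of joint ratchet above 1.6 rad).
It fails at once if the rod is pushed against the end stop with more than 25 N (contact force between rod and stop above 25 N).
It fails at once if the rod is forced on the V-block with more than 32 N (contact force between rod and vee above 32 N).
It fails at once if a bystander (spare rod, sprayer, filter, screwdriver, tray, jar) is moved by more than 20 mm (distance of any of spare_center, sprayer, filter, driver, tray, grease from where it was at the start of the episode above 0.02 m).
It also fails if it takes over 72 s, if anything falls off the work surface, if the arm or the gripper's body presses on something with over 40 N, if the wrist force passes 120 N, or if a joint passes its speed limit or range.

## Working session

There is one attempt and no reset: what is moved stays moved. The work goes in short steps, Python scripts to look and compute and a tool call to move; the robot and the scene stay as the last step left them, time stands still between calls to the robot, and variables do not carry over. Pictures are saved under pics/ and viewed, and the job is handed in when it is done.

Besides the shell and the picture viewer there is one more tool, called as name([rows], argument=value, ...), one row to a line, values as JSON. step_arm: Moves the arm, as the interface text tells. Its arguments: {"type":"object","properties":{"moves":{"type":"array"},"grip_force":{"type":"number"}},"required":["moves"]}

```bash
ls; mkdir -p pics
python3 - <<'E'
from bench import *
import cv2,numpy as np
for n in ["scene","top"]:
    p,d=camera(n); cv2.imwrite(f"pics/{n}0.png",p[:,:,::-1]); np.savez(f"{n}0.npz",p=p,d=d)
    c=get_calibration(n); print(n,c["mtx"],np.round(c["T"],3))
s=observe();print(s)
E
```

```text
pics
scene [[350.92344712   0.         251.68518673]
 [  0.         350.92344712 194.39746062]
 [  0.           0.           1.        ]] [[-5.620000e-01  6.350000e-01 -5.290000e-01  1.270205e+03]
 [ 8.270000e-01  4.320000e-01 -3.600000e-01  4.296040e+02]
 [-0.000000e+00 -6.400000e-01 -7.680000e-01  1.119983e+03]
 [ 0.000000e+00  0.000000e+00  0.000000e+00  1.000000e+00]]
top [[468.62047357   0.         250.53972476]
 [  0.         468.62047357 194.1399747 ]
 [  0.           0.           1.        ]] [[ 2.100000e-02 -9.930000e-01  1.200000e-01  4.202360e+02]
 [-1.000000e+00 -2.000000e-02  8.000000e-03 -4.241400e+01]
 [-5.000000e-03 -1.210000e-01 -9.930000e-01  1.449684e+03]
 [ 0.000000e+00  0.000000e+00  0.000000e+00  1.000000e+00]]
{'time': 0.1, 'q': array([ 6.63483700e+01,  2.42793543e+01,  9.34270668e+01, -8.21302729e-04,
        6.23731565e+01, -1.09008474e+00]), 'joint_vel': array([ 0.01126589, -0.13266269, -0.16809799, -0.04014224, -0.039941  ,
        0.0785929 ]), 'tau': array([-1.69560335e-03, -5.58415675e+01, -2.82441974e+01, -1.95304920e-04,
        2.93537392e-03,  2.23252943e-05]), 'position': array([239.5745651 , 576.67268828, 197.83098327]), 'eef_rot': array([[-9.23470483e-01,  3.83669088e-01, -5.45553855e-04],
       [ 3.83669475e-01,  9.23469600e-01, -1.27731989e-03],
       [ 1.37342422e-05, -1.38887958e-03, -9.99999035e-01]]), 'force': array([-0.15746738, -0.29100943,  0.07065526]), 'torque': array([-0.0291956 , -0.04394691, -0.01303676]), 'width': 1.0003078272444683}
```

View pics/scene0.png

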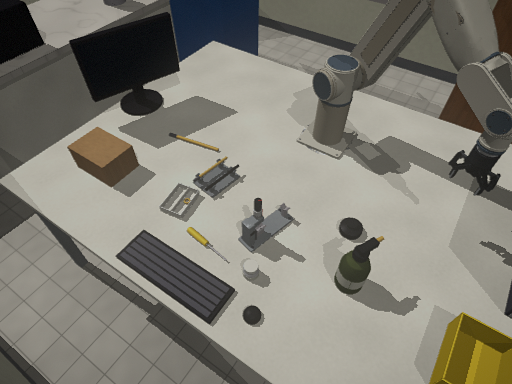

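View pics/top0.png

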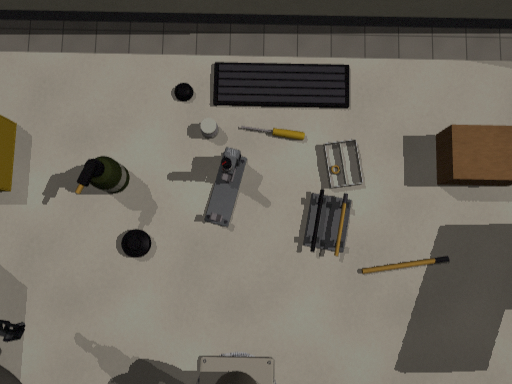

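The top view shows the gauge at about (228,185), the rack at (325,222) with the brass rod on its right (340,222) and the black spare at (317,220). The bigger lookalike lies loose at (405,265). I'll enlarge these next.

Run:
```python
import cv2,numpy as np
p=np.load("top0.npz")["p"][:,:,::-1]; s=np.load("scene0.npz")["p"][:,:,::-1]
def crop(p,x0,y0,w,h,k,n):
    cv2.imwrite(n,cv2.resize(p[y0:y0+h,x0:x0+w],None,fx=k,fy=k,interpolation=cv2.INTER_CUBIC))
crop(p,290,180,75,75,8,"pics/rack.png"); crop(p,190,140,75,90,6,"pics/gauge.png")
crop(s,185,145,120,110,6,"pics/sc.png")
```

```text
(no output)
```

View pics/rack.png

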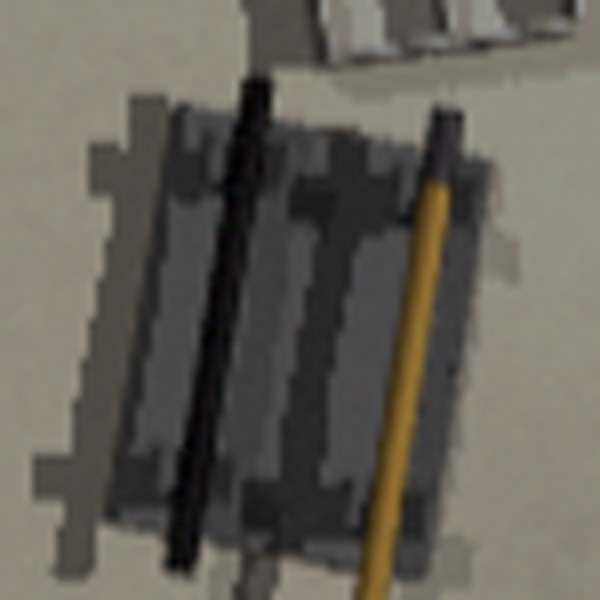

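View pics/gauge.png

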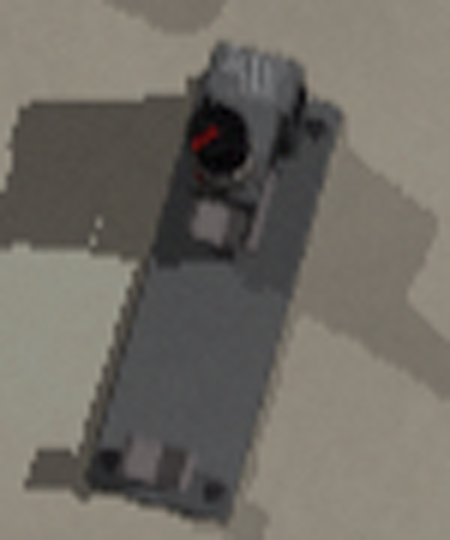

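View pics/sc.png

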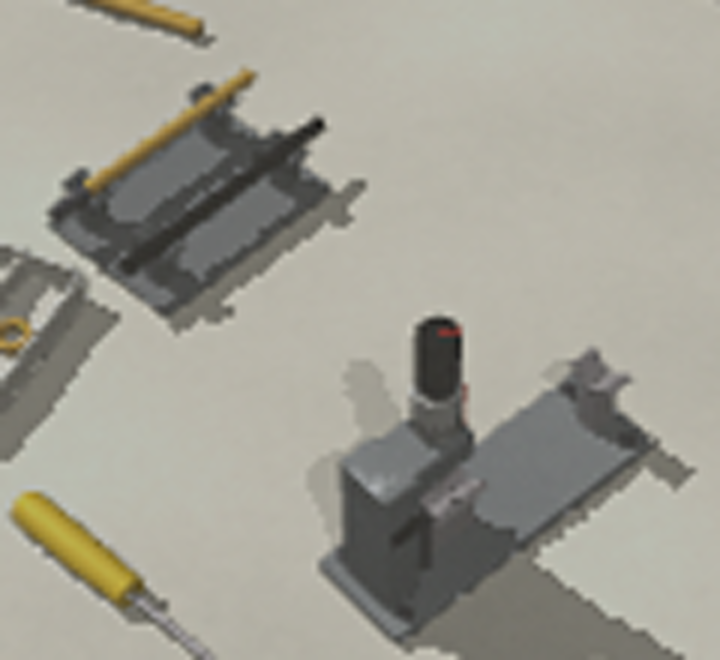

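```bash
cat > h.py <<'E'
import cv2,numpy as np
from bench import get_calibration
C={n:get_calibration(n) for n in("scene","top")}
def pix2z(n,u,v,z):
    M=C[n]["mtx"];T=C[n]["T"]
    r=T[:3,:3]@np.linalg.solve(M,np.array([u,v,1.]));o=T[:3,3]
    return o+r*(z-o[2])/r[2]
def proj(n,P):
    T=C[n]["T"];c=T[:3,:3].T@(np.asarray(P,float)-T[:3,3]);q=C[n]["mtx"]@c;return q[:2]/q[2]
def cloud(n,d):
    M=C[n]["mtx"];T=C[n]["T"];v,u=np.mgrid[:384,:512]
    X=np.stack([(u-M[0,2])/M[0,0]*d,(v-M[1,2])/M[1,1]*d,d],-1)
    return X@T[:3,:3].T+T[:3,3]
E
python3 - <<'E'
from h import *
for n in("top","scene"):
    f=np.load(n+"0.npz");p=f["p"].astype(int);W=cloud(n,f["d"]);d=f["d"]
    hsv=cv2.cvtColor(f["p"],cv2.COLOR_RGB2HSV)
    # desk height check
    print(n,"desk z",np.median(W[300:330,250:350,2]) )
    # approx region of gauge
    g=pix2z("top",228,185,12); print("gauge approx",g)
    m=(np.hypot(W[...,0]-g[0],W[...,1]-g[1])<170)&(d>0)
    for lo,hi in((6,18),(50,80),(95,125),(140,180),(205,230)):
        mm=m&(W[...,2]>lo)&(W[...,2]<hi);P=W[mm]
        if len(P)>5:
            r=cv2.minAreaRect(P[:,:2].astype(np.float32));print(lo,hi,len(P),np.round(P.mean(0),1),[np.round(x,1) for x in r],round(float(np.median(P[:,2])),1))
    # brass rod
    rk=pix2z("top",340,222,42);print("rod approx",rk)
    mm=(np.hypot(W[...,0]-rk[0],W[...,1]-rk[1])<120)&(hsv[...,0]>12)&(hsv[...,0]<30)&(hsv[...,1]>110)&(W[...,2]>30)
    v,u=np.nonzero(mm);L=cv2.fitLine(np.stack([u,v],1).astype(np.float32),cv2.DIST_HUBER,0,.01,.01).ravel()
    print(len(u),"line",L,"z",np.median(W[mm][:,2]),"u",u.min(),u.max(),"v",v.min(),v.max())
    t=np.array([10,-10]);
    A=pix2z(n,L[2],L[3],48);B=pix2z(n,L[2]+20*L[0],L[3]+20*L[1],48);e=(B-A);print("yaw",np.degrees(np.arctan2(e[1],e[0])),A)
E
```

```text
top desk z -0.18610810475615835
gauge approx [621.67960838  38.97015383  12.        ]
6 18 1329 [594.3  48.7  11.3] [array([628.6,  37.9]), array([320.3, 316.7]), np.float64(84.5)] 11.3
50 80 209 [616.2  57.8  59.7] [array([647.9,  49.3]), array([280.7, 102.2]), np.float64(4.8)] 59.9
95 125 49 [675.2  18.5 117.2] [array([676.2,  29.5]), array([39.9, 75.9]), np.float64(70.1)] 120.9
140 180 38 [646.4  32.4 162.7] [array([649.6,  32.1]), array([15.3, 29.9]), np.float64(31.7)] 166.6
205 230 84 [654.6  35.7 216.8] [array([655.4,  35.9]), array([24. , 25.3]), np.float64(37.4)] 217.6
rod approx [ 512.21924659 -301.91252568   42.        ]
212 line [ 1.5213650e-01 -9.8835951e-01  3.3998340e+02  2.2860732e+02] z 46.1784355063802 u 321 346 v 190 255
yaw -8.831858017954751 [ 492.10551069 -300.71894742   48.        ]
scene desk z -0.2647998175035582
gauge approx [621.67960838  38.97015383  12.        ]
6 18 686 [605.3  59.4  11.4] [array([620. ,  80.6]), array([264.3, 232.1]), np.float64(16.3)] 11.4
50 80 170 [645.4  49.5  61.9] [array([647.1,  49. ]), array([277.5,  97. ]), np.float64(3.9)] 60.9
95 125 95 [698.2  38.8 111.3] [array([691.5,  41.9]), array([39.4, 79. ]), np.float64(46.3)] 112.0
140 180 67 [666.9  41.3 160.2] [array([665. ,  39.6]), array([17.4, 27.7]), np.float64(33.6)] 161.0
205 230 56 [661.   37.9 215.4] [array([659.2,  37. ]), array([24.6, 23.3]), np.float64(33.9)] 216.7
rod approx [ 512.21924659 -301.91252568   42.        ]
68 line [  0.81510514  -0.5793131  212.68974    166.53592   ] z 45.68463379650302 u 199 226 v 157 176
yaw 171.02160785421236 [ 497.15680386 -297.37823863   48.        ]
```

Run:
```python
from h import *
for n in("top","scene"):
    f=np.load(n+"0.npz");W=cloud(n,f["d"]);Z=W[...,2]
    c0=np.array([656,36.])
    dd=np.hypot(W[...,0]-c0[0],W[...,1]-c0[1])
    P=W[(dd<25)&(Z>216)&(Z<222)];print(n,"cap",len(P),P.mean(0),cv2.minEnclosingCircle(P[:,:2].astype(np.float32)))
    m=((Z>8.5)&(Z<14.5)).astype(np.uint8)
    k,lab,st,ce=cv2.connectedComponentsWithStats(m,connectivity=4)
    q=proj(n,[590,55,12]).astype(int);l=lab[q[1],q[0]];mm=lab==l;P=W[mm]
    r=cv2.minAreaRect(P[:,:2].astype(np.float32));print("base",l,st[l],len(P),r)
    hull=cv2.convexHull(P[:,:2].astype(np.float32))[:,0];print(np.round(cv2.boxPoints(r),1).tolist());
    P=W[(dd>90)&(dd<175)&(Z>40)&(Z<75)&(W[...,0]<600)&(W[...,1]>0)];print("V2",len(P),P.mean(0),cv2.minAreaRect(P[:,:2].astype(np.float32)))
    P=W[(dd<60)&(Z>45)&(Z<75)];print("V1",len(P),P.mean(0),cv2.minAreaRect(P[:,:2].astype(np.float32)))
    # rod
    P=W[(np.hypot(W[...,0]-512,W[...,1]+302)<125)&(Z>40)&(Z<55)]
    for s in(-300,-225):
        Q=P[abs(P[:,1]-s)<36] if 0 else P[abs(P[:,1]-(s-0.155*(P[:,0]-512)))<15]
        r=cv2.minAreaRect(Q[:,:2].astype(np.float32));L=cv2.fitLine(Q[:,:2].astype(np.float32),cv2.DIST_HUBER,0,.01,.01).ravel()
        t=(Q[:,:2]-L[2:])@L[:2];print("rodpts",len(Q),Q.mean(0),L,t.min(),t.max(),r,np.percentile(Q[:,2],95))
```

```text
top cap 57 [655.31266579  35.80642324 218.43320671] ((655.6199340820312, 35.616485595703125), 12.758780479431152)
base 774 [208 173  29  50 564] 564 ((584.3881225585938, 53.44982147216797), (75.68730926513672, 140.94338989257812), 75.54325103759766)
[[506.70001220703125, 34.400001525878906], [643.2000122070312, -0.800000011920929], [662.0999755859375, 72.5], [525.5999755859375, 107.69999694824219]]
V2 84 [517.92383862  70.34538819  59.0844061 ] ((517.8101196289062, 70.14277648925781), (35.89888000488281, 19.594350814819336), 76.16259002685547)
V1 105 [644.52096269  34.72841603  59.25292223] ((665.3394165039062, 31.07434844970703), (36.35478210449219, 79.12435913085938), 71.7995376586914)
rodpts 301 [ 505.61077608 -301.65213613   45.91994007] [ 9.8771274e-01 -1.5628041e-01  5.0515213e+02 -3.0209290e+02] -94.75024945957827 93.43937254862124 ((504.89630126953125, -299.357421875), (27.806102752685547, 188.18544006347656), 81.19647979736328) 51.168268696971154
rodpts 293 [ 514.783826   -230.2080945    46.22857338] [ 9.8820645e-01 -1.5312736e-01  5.1499615e+02 -2.3099347e+02] -92.552607481
[... 685 characters left out ...]
60547)
V1 93 [671.42583381  42.88381484  59.06073615] ((674.889892578125, 40.05558776855469), (30.051773071289062, 84.79158782958984), 76.10005950927734)
rodpts 125 [ 513.63425155 -301.36032989   45.2590348 ] [ 9.8675215e-01 -1.6223504e-01  5.1576721e+02 -3.0186444e+02] -98.96797921538385 87.82309701118123 ((510.34814453125, -300.35125732421875), (26.26483726501465, 186.75633239746094), 81.3492431640625) 49.33786140770585
rodpts 128 [ 522.46231771 -229.44982733   45.57549308] [ 9.8856312e-01 -1.5080760e-01  5.2101581e+02 -2.2965572e+02] -94.06850326608381 93.18485598141096 ((521.0814819335938, -226.745361328125), (25.851953506469727, 187.04713439941406), 80.17488861083984) 49.766233260525176
```

Estimates, averaging both cameras:
- Rod centre: (507, -301.5), yaw -9°.
- Gauge axis: (656.8, 36.2), yaw -14.1°.

Moving over the rod.

```bash
cat >> h.py <<'E'
from bench import observe
from scipy.spatial.transform import Rotation as Ro
def plan(t,yaw):
    s=observe();R=np.array(s["eef_rot"]);a=np.radians(yaw);c,k=np.cos(a),np.sin(a)
    D=np.array([[c,k,0],[k,-c,0],[0,0,-1.]])
    print("t",round(s["time"],2),"pos",np.round(s["position"],1),"q",np.round(s["q"],1),"F",np.round(s["force"],1),"T",np.round(s["torque"],2),"w",round(s["width"],3))
    print("rotvec now",np.round(Ro.from_matrix(R.T@D).as_rotvec(),4),"shift now-frame",np.round(R.T@(np.array(t)-s["position"]),1),"shift after rot",np.round(D.T@(np.array(t)-s["position"]),1))
E
python3 -c "
from h import *
plan([507,-301.5,140],171)"
```

```text
t 0.1 pos [239.6 576.7 197.8] q [66.3 24.3 93.4 -0.  62.4 -1.1] F [-0.2 -0.3  0.1] T [-0.03 -0.04 -0.01] w 1.0
rotvec now [-1.400e-03 -2.000e-04 -2.367e-01] shift now-frame [-583.9 -708.3   58.8] shift after rot [-401.5 -825.5   57.8]
```

step_arm([
  [0, 0, 0, 0, 0, -0.12, -0.1],
  [0, 0, 0, 0, 0, -0.115, -0.1],
  [-24, -49, 0, 0, 0, 0, -0.1],
  [-24, -49, 0, 0, 0, 0, -0.1],
  [-24, -49, 0, 0, 0, 0, -0.1],
  [-24, -49, 0, 0, 0, 0, -0.1],
  [-24, -49, 0, 0, 0, 0, -0.1],
  [-24, -49, 0, 0, 0, 0, -0.1],
  [-24, -49, 0, 0, 0, 0, -0.1],
  [-24, -49, 0, 0, 0, 0, -0.1],
], grip_force=40)

```text
time: 1.35
position: [372.3, 150.2, 196.0]
eef_rot: [[-0.99, 0.143, -0.001], [0.143, 0.99, -0.004], [0.001, -0.004, -1.0]]
force: [-0.0, -0.0, -0.3]
width: 0.55
```

```bash
python3 -c "
from h import *
plan([507,-301.5,140],171)"
```

```text
t 1.35 pos [372.3 150.2 196. ] q [ 20.4   5.2 120.1  -0.2  54.9 -61.2] F [-0.  -0.  -0.3] T [0.05 0.02 0.02] w 0.55
rotvec now [-0.0041 -0.0006  0.0139] shift now-frame [-197.8 -427.6   57.6] shift after rot [-203.7 -425.1   56. ]
```

step_arm([
  [-22, -47, 0, 0, 0, 0.014, -0.1],
  [-22, -47, 0, 0, 0, 0, -0.1],
  [-22, -47, 0, 0, 0, 0, -0.1],
  [-22, -47, 0, 0, 0, 0, -0.1],
  [-22, -47, 0, 0, 0, 0, -0.1],
  [-22, -47, 0, 0, 0, 0, -0.1],
  [-22, -47, 0, 0, 0, 0, -0.1],
  [-22, -47, 10, 0, 0, 0, -0.1],
  [-21, -46, 20, 0, 0, 0, -0.1],
  [0, 0, 20, 0, 0, 0, -0.1],
])

```text
time: 2.6
position: [503.9, -317.9, 146.9]
eef_rot: [[-0.987, 0.162, 0.003], [0.162, 0.987, -0.006], [-0.004, -0.005, -1.0]]
force: [-0.6, 1.0, -0.6]
width: 0.552
```

Run:
```python
from h import *
from bench import camera
plan([507,-301.5,110],171)
for n in("top","scene"):
    p,d=camera(n);c=proj(n,[507,-301,42]).astype(int);x,y=max(c[0]-50,0),c[1]-45
    cv2.imwrite(f"pics/{n}1.png",cv2.resize(p[y:y+90,x:x+100,::-1],None,fx=6,fy=6,interpolation=cv2.INTER_CUBIC))
```

```text
t 2.6 pos [ 503.9 -317.9  146.9] q [ -33.3   25.3   99.6   -0.2   54.8 -113.8] F [-0.6  1.  -0.6] T [ 0.06 -0.01 -0.04] w 0.552
rotvec now [-0.0051  0.004  -0.006 ] shift now-frame [-0.3 16.9 36.9] shift after rot [-0.5 16.7 36.9]
```

View pics/scene1.png

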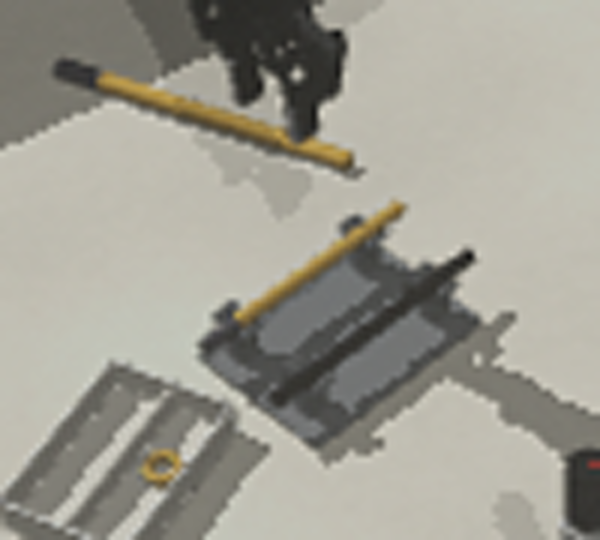

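View pics/top1.png

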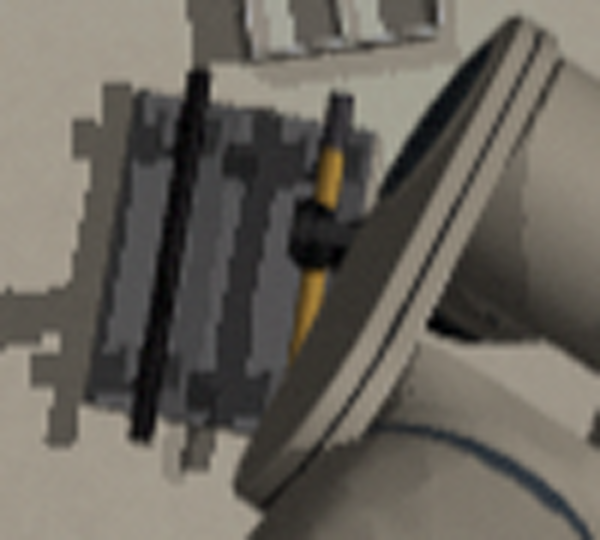

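The gripper is over the rod but overshot about 17 mm in y. I'll correct that and descend with fine steps.

step_arm([
  [0, 12, 0, 0, 0, 0, -0.1],
  [0, 3, 5, -0.003, 0.003, -0.003, -0.1],
  [0, 1, 5, 0, 0, 0, -0.1],
  [0, 0, 5, 0, 0, 0, -0.1],
  [0, 0, 0, 0, 0, 0, -0.1],
  [0, 0, 0, 0, 0, 0, -0.1],
  [0, 0, 0, 0, 0, 0, -0.1],
  [0, 0, 0, 0, 0, 0, -0.1],
  [0, 0, 0, 0, 0, 0, -0.1],
  [0, 0, 0, 0, 0, 0, -0.1],
])

```text
time: 3.95
position: [505.0, -295.9, 131.8]
eef_rot: [[-0.988, 0.155, -0.002], [0.155, 0.988, 0.001], [0.002, 0.0, -1.0]]
force: [0.0, -0.3, -0.8]
width: 0.55
```

Run:
```python
from h import *
plan([507,-301.5,24],171)
```

```text
t 3.95 pos [ 505.  -295.9  131.8] q [-3.150e+01  2.580e+01  1.012e+02 -1.000e-01  5.310e+01 -1.126e+02] F [ 0.  -0.3 -0.8] T [ 0.02 -0.04  0.03] w 0.55
rotvec now [ 0.0002 -0.0025  0.0015] shift now-frame [ -3.1  -5.3 107.8] shift after rot [ -2.8  -5.3 107.8]
```

step_arm([
  [-1, -2, 12, 0, 0, 0, -0.1],
  [-1, -2, 16, 0, 0, 0, -0.1],
  [-1, -1, 18, 0, 0, 0, -0.1],
  [0, 0, 18, 0, 0, 0, -0.1],
  [0, 0, 14, 0, 0, 0, -0.1],
  [0, 0, 8, 0, 0, 0, -0.1],
  [0, 0, 4, 0, 0, 0, -0.1],
  [0, 0, 0, 0, 0, 0, -0.1],
  [0, 0, 0, 0, 0, 0, -0.1],
  [0, 0, 0, 0, 0, 0, -0.1],
])

```text
time: 5.2
position: [506.8, -301.4, 34.7]
eef_rot: [[-0.988, 0.155, -0.003], [0.155, 0.988, 0.001], [0.003, 0.001, -1.0]]
force: [-0.7, -0.6, -0.3]
width: 0.55
```

Run:
```python
from h import *
plan([507,-301.5,24],171)
```

```text
t 5.2 pos [ 506.8 -301.4   34.7] q [-3.190e+01  3.440e+01  1.028e+02 -1.000e-01  4.300e+01 -1.129e+02] F [-0.7 -0.6 -0.3] T [ 0.   -0.03  0.01] w 0.55
rotvec now [ 0.0006 -0.0034  0.0015] shift now-frame [-0.2 -0.1 10.7] shift after rot [-0.2 -0.1 10.7]
```

step_arm([
  [0, 0, 5, 0, 0, 0, -0.1],
  [0, 0, 4, 0, -0.003, 0, -0.1],
  [0, 0, 1, 0, 0, 0, -0.1],
  [0, 0, 0, 0, 0, 0, 0.3],
  [0, 0, 0, 0, 0, 0, 0.6],
  [0, 0, 0, 0, 0, 0, 1],
  [0, 0, 0, 0, 0, 0, 1],
  [0, 0, 0, 0, 0, 0, 1],
  [0, 0, 0, 0, 0, 0, 1],
  [0, 0, 0, 0, 0, 0, 1],
], grip_force=30)

```text
time: 6.45
position: [507.2, -301.6, 24.7]
eef_rot: [[-0.988, 0.155, 0.001], [0.155, 0.988, -0.0], [-0.001, 0.0, -1.0]]
force: [0.4, -0.3, 1.5]
width: 0.003
```

Run:
```python
from h import *
from bench import camera
plan([507,-301.5,24],171)
for n in("top","scene"):
    p,d=camera(n);c=proj(n,[507,-301,42]).astype(int);x,y=max(c[0]-50,0),c[1]-45
    cv2.imwrite(f"pics/{n}2.png",cv2.resize(p[y:y+90,x:x+100,::-1],None,fx=6,fy=6,interpolation=cv2.INTER_CUBIC))
```

```text
t 6.45 pos [ 507.2 -301.6   24.7] q [ -31.9   35.3  103.     0.    41.6 -113. ] F [ 0.4 -0.3  1.5] T [ 0.03  0.01 -0.02] w 0.003
rotvec now [0.0001 0.001  0.0015] shift now-frame [0.2 0.1 0.7] shift after rot [0.2 0.1 0.7]
```

View pics/scene2.png

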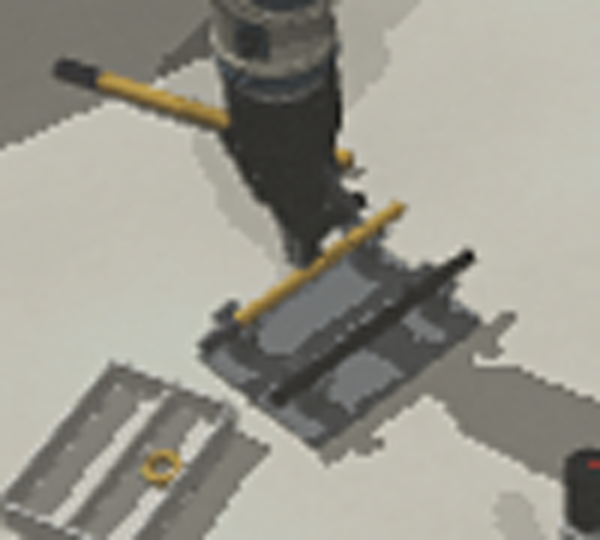

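The fingers are shut (width 0.003), so the grasp missed. I'll check where the fingers are relative to the rod.

Run:
```python
from h import *
from bench import camera
p,d=camera("scene");W=cloud("scene",d);np.savez("s3.npz",p=p,d=d)
c=proj("scene",[507,-301,42]).astype(int);x,y=c[0]-25,c[1]-30
cv2.imwrite("pics/s3.png",cv2.resize(p[y:y+50,x:x+55,::-1],None,fx=12,fy=12,interpolation=cv2.INTER_NEAREST))
print(x,y,"TCP",proj("scene",[507,-301.5,24.7]),"rodctr",c)
for v in range(c[1]-20,c[1]+6,2): print(v,[tuple(np.round(W[v,u]).astype(int)) for u in range(c[0]-4,c[0]+9,3)])
```

```text
185 138 TCP [210.97865865 171.30865703] rodctr [210 168]
148 [(np.int64(539), np.int64(-282), np.int64(194)), (np.int64(532), np.int64(-272), np.int64(194)), (np.int64(523), np.int64(-265), np.int64(191)), (np.int64(503), np.int64(-267), np.int64(174)), (np.int64(363), np.int64(-376), np.int64(12))]
150 [(np.int64(519), np.int64(-302), np.int64(158)), (np.int64(522), np.int64(-283), np.int64(170)), (np.int64(520), np.int64(-269), np.int64(176)), (np.int64(510), np.int64(-262), np.int64(172)), (np.int64(363), np.int64(-377), np.int64(-2))]
152 [(np.int64(529), np.int64(-293), np.int64(160)), (np.int64(522), np.int64(-285), np.int64(158)), (np.int64(523), np.int64(-268), np.int64(168)), (np.int64(512), np.int64(-262), np.int64(163)), (np.int64(373), np.int64(-369), np.int64(-2))]
154 [(np.int64(529), np.int64(-296), np.int64(147)), (np.int64(522), np.int64(-285), np.int64(148)), (np.int64(521), np.int64(-270), np.int64(155)), (np.int64(518), np.int64(-257), np.int64(159)), (np.int64(384), np.int64(-362), np.int64(-3))]
156 [(np.int64(518), np.int64(-307), np.int64(122)), (np.int64(520)
[... 1396 characters left out ...]
t64(488), np.int64(-347), np.int64(2)), (np.int64(509), np.int64(-308), np.int64(43)), (np.int64(498), np.int64(-301), np.int64(38)), (np.int64(471), np.int64(-310), np.int64(9)), (np.int64(462), np.int64(-300), np.int64(7))]
170 [(np.int64(531), np.int64(-306), np.int64(51)), (np.int64(518), np.int64(-301), np.int64(43)), (np.int64(487), np.int64(-313), np.int64(9)), (np.int64(480), np.int64(-303), np.int64(9)), (np.int64(469), np.int64(-295), np.int64(4))]
172 [(np.int64(537), np.int64(-302), np.int64(46)), (np.int64(503), np.int64(-318), np.int64(7)), (np.int64(494), np.int64(-308), np.int64(5)), (np.int64(491), np.int64(-294), np.int64(11)), (np.int64(484), np.int64(-282), np.int64(12))]
```

View pics/s3.png

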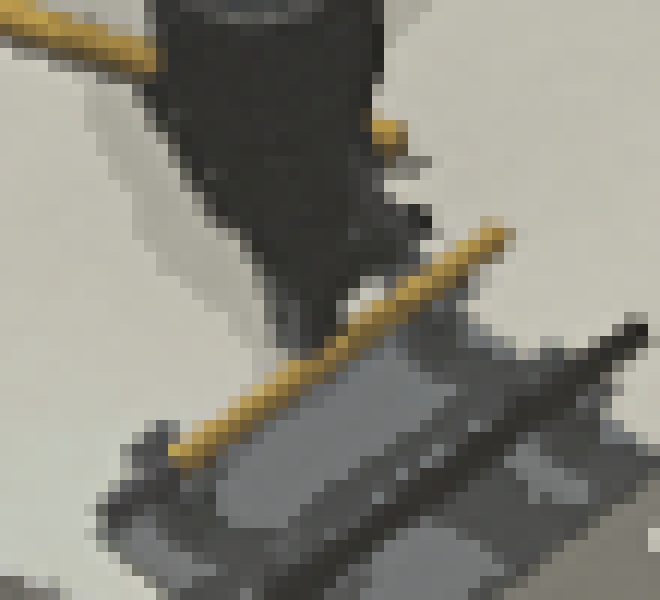

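View pics/top2.png

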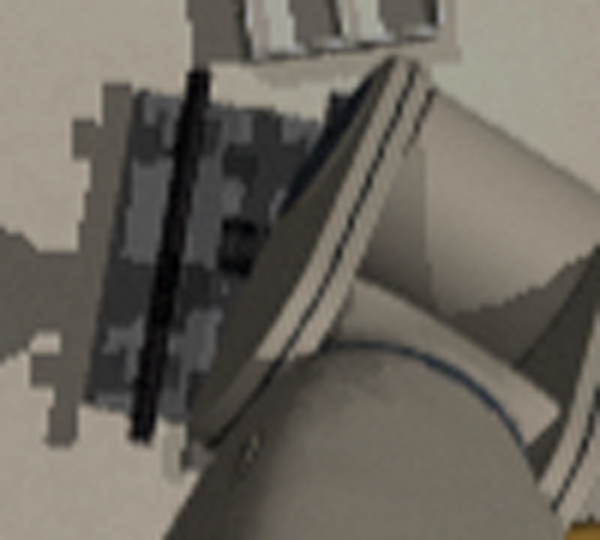

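Run:
```python
from h import *
f=np.load("scene0.npz");W=cloud("scene",f["d"]);p=f["p"]
x0,y0=430,130
cv2.imwrite("pics/g0.png",cv2.resize(p[y0:y0+70,x0:x0+82,::-1],None,fx=8,fy=8,interpolation=cv2.INTER_NEAREST))
print("TCP",proj("scene",[239.6,576.7,197.8]))
m=(np.hypot(W[...,0]-240,W[...,1]-577)<90)&(W[...,2]>150)&(W[...,2]<270)
P=W[m];o=np.argsort(P[:,2])[:25];print(np.round(P[o]).astype(int).tolist())
for P in([507,-301.5,24.7],[507,-301.5,44],[505,-312,25],[505,-312,45],[507,-301.5,60]):print(P,proj("scene",P))
```

```text
TCP [456.68414542 194.11447385]
[[229, 529, 245], [265, 612, 247], [223, 526, 248], [267, 618, 248], [269, 616, 249], [221, 538, 249], [231, 531, 249], [231, 527, 251], [263, 620, 251], [217, 539, 251], [267, 623, 252], [234, 533, 252], [224, 524, 253], [228, 535, 253], [270, 614, 254], [269, 616, 254], [266, 613, 254], [233, 529, 254], [223, 536, 255], [232, 532, 255], [262, 620, 255], [265, 624, 256], [219, 538, 256], [224, 522, 256], [265, 626, 257]]
[507, -301.5, 24.7] [210.97865865 171.30865703]
[507, -301.5, 44] [210.57247356 168.17676294]
[505, -312, 25] [209.34977578 169.98884392]
[505, -312, 45] [208.91329695 166.7386466 ]
[507, -301.5, 60] [210.22957684 165.53285447]
```

View pics/g0.png

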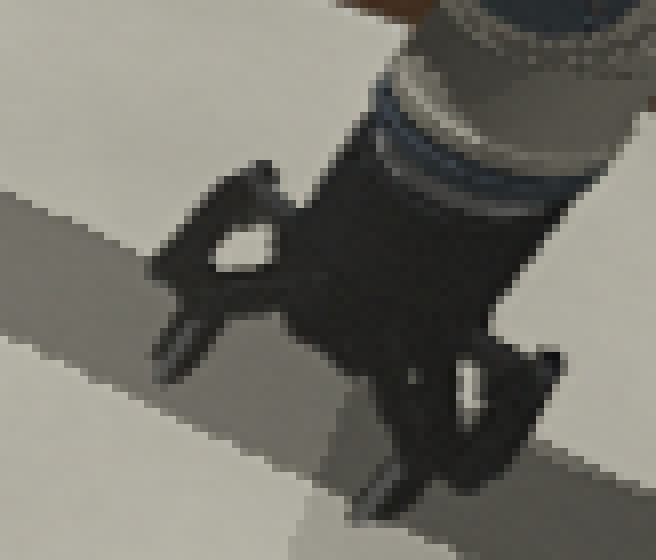

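Checking the clouds, the open fingertips in the first picture were at z≈246, but the reported TCP implied about 211. The real fingers therefore sit roughly 33 mm higher than reported, and they closed above the rod. I'll lift a little and measure the shut fingertip properly.

step_arm([
  [0, 0, -10, 0, 0, 0, 1],
  [0, 0, -20, 0, 0, 0, 1],
  [0, 0, -20, 0, 0, 0, 1],
  [0, 0, -8, 0, 0, 0, 1],
  [0, 0, 0, 0, 0, 0, 1],
  [0, 0, 0, 0, 0, 0, 1],
  [0, 0, 0, 0, 0, 0, 1],
  [0, 0, 0, 0, 0, 0, 1],
  [0, 0, 0, 0, 0, 0, 1],
  [0, 0, 0, 0, 0, 0, 1],
])

```text
time: 7.85
position: [506.1, -301.0, 83.9]
eef_rot: [[-0.988, 0.155, -0.002], [0.155, 0.988, 0.002], [0.002, 0.001, -1.0]]
force: [0.8, -0.0, 0.1]
width: 0.0
```

Run:
```python
from h import *
from bench import camera
plan([507,-301.5,24],171)
s=observe();T=s["position"]
for n in("scene","top"):
    p,d=camera(n);W=cloud(n,d)
    m=(np.hypot(W[...,0]-T[0],W[...,1]-T[1])<45)&(W[...,2]>55)&(W[...,2]<T[2]+75)
    P=W[m];o=np.argsort(P[:,2])[:16];print(n,proj(n,T),np.round(P[o]).astype(int).tolist())
    c=proj(n,T).astype(int);x,y=c[0]-25,c[1]-40;print(x,y)
    cv2.imwrite(f"pics/{n}4.png",cv2.resize(p[y:y+60,x:x+60,::-1],None,fx=10,fy=10,interpolation=cv2.INTER_NEAREST))
    for k in(0,20,30,40,50):print(k,np.round(proj(n,T+[0,0,k])-[x,y],1)*10)
```

```text
t 7.85 pos [ 506.1 -301.    83.9] q [ -31.9   30.   102.1    0.    48.1 -113. ] F [ 0.8 -0.   0.1] T [ 0.01 -0.03  0.  ] w 0.0
rotvec now [ 0.0013 -0.0018  0.0015] shift now-frame [-1.1 -0.5 59.9] shift after rot [-1.  -0.4 59.9]
scene [209.95011443 161.42636673] [[512, -297, 117], [503, -294, 117], [514, -306, 118], [517, -298, 120], [516, -299, 124], [505, -291, 125], [503, -287, 126], [514, -290, 127], [512, -296, 128], [517, -292, 129], [512, -291, 131], [516, -298, 131], [521, -304, 131], [516, -303, 133], [518, -306, 133], [507, -289, 133]]
184 121
0 [260. 404.]
20 [255. 370.]
30 [253. 352.]
40 [251. 334.]
50 [248. 317.]
top [342.32727864 223.22185191] []
317 183
0 [253. 402.]
20 [266. 398.]
30 [273. 396.]
40 [280. 394.]
50 [287. 392.]
```

View pics/scene4.png

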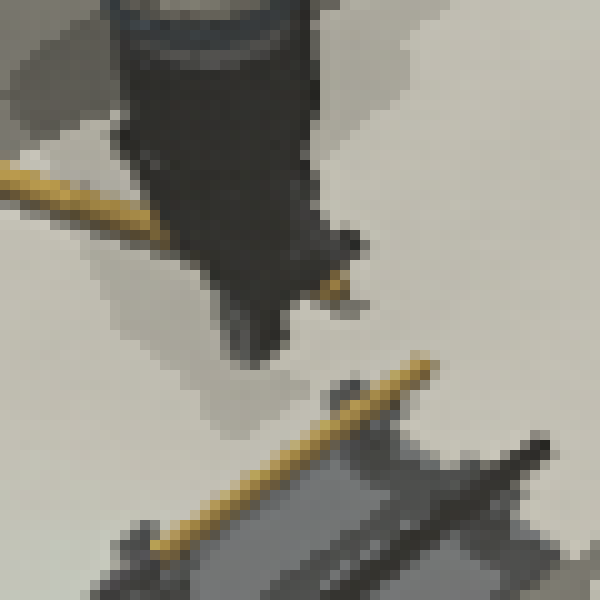

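View pics/top4.png

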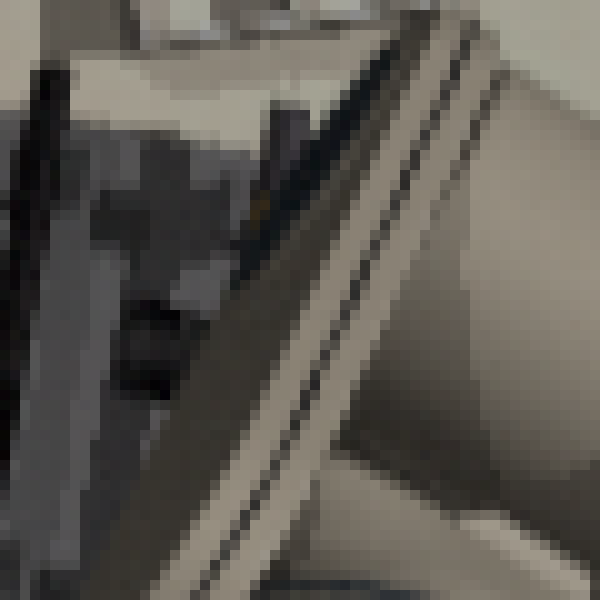

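The shut fingertip is measured about 33 mm above the reported TCP, and lateral agreement is good. I'll reopen and descend to a reported z of about -8, watching the force.

step_arm([
  [0, 0, 0, 0, 0, 0, -0.1],
  [0, 0, 0, 0, 0, 0, -0.1],
  [0, 0, 10, 0, 0, 0, -0.1],
  [0, 0, 16, 0, 0, 0, -0.1],
  [0, 0, 18, 0, 0, 0, -0.1],
  [0, 0, 12, 0, 0, 0, -0.1],
  [0, 0, 6, 0, 0, 0, -0.1],
  [0, 0, 2, 0, 0, 0, -0.1],
  [0, 0, 0, 0, 0, 0, -0.1],
  [0, 0, 0, 0, 0, 0, -0.1],
])

```text
time: 9.2
position: [505.6, -300.6, 14.5]
eef_rot: [[-0.988, 0.155, -0.003], [0.155, 0.988, 0.002], [0.003, 0.002, -1.0]]
force: [-0.1, -0.7, 0.7]
width: 0.552
```

Run:
```python
from h import *
from bench import camera
plan([507,-301.5,-8],171)
p,d=camera("scene");x,y=184,121
cv2.imwrite("pics/scene5.png",cv2.resize(p[y:y+60,x:x+60,::-1],None,fx=10,fy=10,interpolation=cv2.INTER_NEAREST))
```

```text
t 9.2 pos [ 505.6 -300.6   14.5] q [ -31.9   36.2  103.2    0.    40.8 -113. ] F [-0.1 -0.7  0.7] T [ 0.01  0.05 -0.04] w 0.552
rotvec now [ 0.0018 -0.003   0.0015] shift now-frame [-1.6 -0.7 22.5] shift after rot [-1.6 -0.6 22.5]
```

View pics/scene5.png

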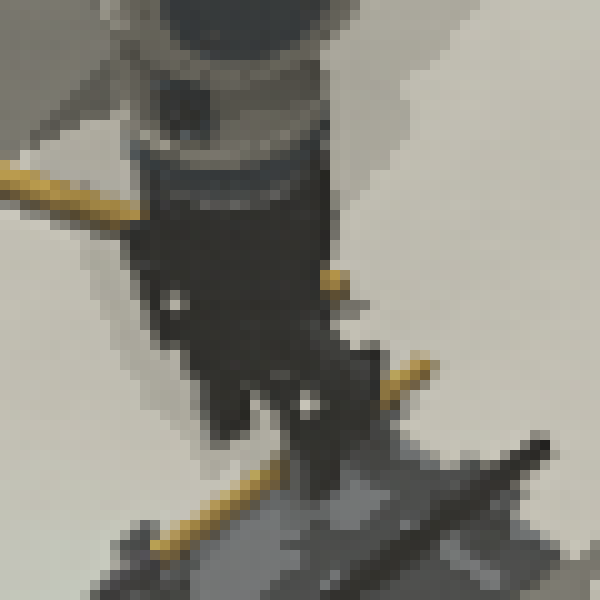

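The fingers now straddle the rod: near finger at (315,490), far finger at (225,435), rod between. Going down the last 21 mm and closing.

step_arm([
  [-1, -0.5, 7, 0, -0.003, 0, -0.1],
  [0, 0, 8, 0, 0, 0, -0.1],
  [0, 0, 5, 0, 0, 0, -0.1],
  [0, 0, 1, 0, 0, 0, -0.1],
  [0, 0, 0, 0, 0, 0, 0.3],
  [0, 0, 0, 0, 0, 0, 0.6],
  [0, 0, 0, 0, 0, 0, 1],
  [0, 0, 0, 0, 0, 0, 1],
  [0, 0, 0, 0, 0, 0, 1],
  [0, 0, 0, 0, 0, 0, 1],
])

```text
time: 10.5
position: [507.1, -303.1, -6.7]
eef_rot: [[-0.988, 0.155, 0.002], [0.155, 0.988, -0.001], [-0.003, -0.001, -1.0]]
force: [-1.0, -0.2, -0.6]
width: 0.126
```

Run:
```python
from h import *
from bench import camera
plan([507,-301.5,-8],171)
p,d=camera("scene");x,y=184,121
cv2.imwrite("pics/scene6.png",cv2.resize(p[y:y+60,x:x+60,::-1],None,fx=10,fy=10,interpolation=cv2.INTER_NEAREST))
```

```text
t 10.5 pos [ 507.1 -303.1   -6.7] q [ -32.    38.2  103.3    0.    38.4 -113.2] F [-1.  -0.2 -0.6] T [-0.09  0.04 -0.01] w 0.126
rotvec now [-0.0006  0.0026  0.0016] shift now-frame [0.3 1.6 1.3] shift after rot [0.3 1.6 1.3]
```

View pics/scene6.png

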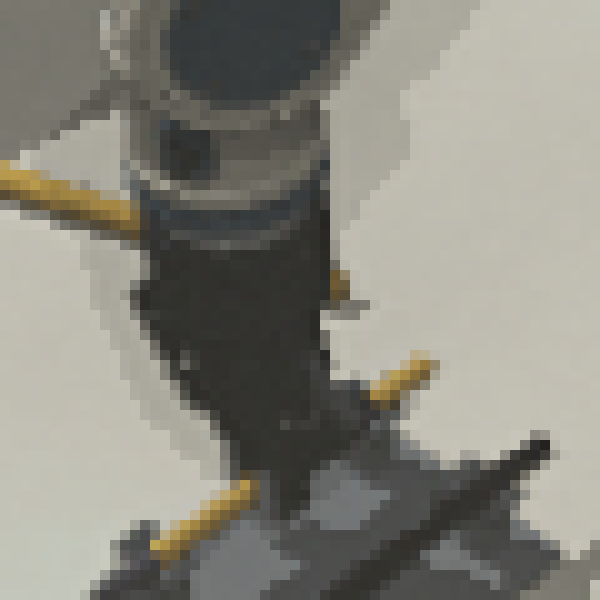

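The grip is on the rod (width 0.126, about 11 mm). Lifting, then checking the rod's position in the hand.

step_arm([
  [0, 0, -8, 0, 0, 0, 1],
  [0, 0, -14, 0, 0, 0, 1],
  [0, 0, -16, 0, 0, 0, 1],
  [0, 0, -14, 0, 0, 0, 1],
  [0, 0, -8, 0, 0, 0, 1],
  [0, 0, 0, 0, 0, 0, 1],
  [0, 0, 0, 0, 0, 0, 1],
  [0, 0, 0, 0, 0, 0, 1],
  [0, 0, 0, 0, 0, 0, 1],
  [0, 0, 0, 0, 0, 0, 1],
], grip_force=45)

```text
time: 11.8
position: [506.8, -302.6, 57.6]
eef_rot: [[-0.988, 0.154, 0.002], [0.154, 0.988, -0.001], [-0.002, -0.0, -1.0]]
force: [0.5, 0.6, -0.6]
width: 0.12
```

Run:
```python
from h import *
from bench import camera
plan([522,70,50],165.9)
p,d=camera("scene");x,y=180,118
cv2.imwrite("pics/scene7.png",cv2.resize(p[y:y+60,x:x+70,::-1],None,fx=10,fy=10,interpolation=cv2.INTER_NEAREST))
W=cloud("scene",d);hsv=cv2.cvtColor(p,cv2.COLOR_RGB2HSV)
m=(np.hypot(W[...,0]-507,W[...,1]+302)<125)&(hsv[...,0]>12)&(hsv[...,0]<30)&(hsv[...,1]>110)&(W[...,2]>60)
P=W[m];print(len(P));o=np.argsort(P[:,0]);print(np.round(P[o[:6]]).tolist(),np.round(P[o[-6:]]).tolist())
```

```text
t 11.8 pos [ 506.8 -302.6   57.6] q [ -32.    32.3  102.6    0.    45.  -113.2] F [ 0.5  0.6 -0.6] T [-0.02  0.03 -0.01] w 0.12
rotvec now [-0.0003  0.0024  0.091 ] shift now-frame [ 42.5 370.5   7.3] shift after rot [ 76.  365.1   7.6]
39
[[417.0, -288.0, 109.0], [420.0, -285.0, 108.0], [421.0, -290.0, 112.0], [424.0, -288.0, 109.0], [427.0, -286.0, 107.0], [428.0, -290.0, 111.0]] [[558.0, -312.0, 112.0], [561.0, -305.0, 112.0], [563.0, -308.0, 112.0], [564.0, -308.0, 108.0], [567.0, -311.0, 109.0], [568.0, -309.0, 116.0]]
```

View pics/scene7.png

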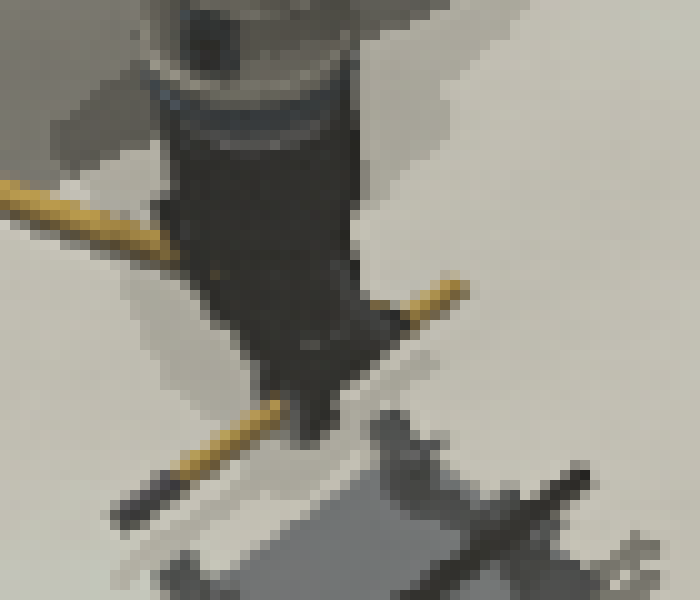

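The rod is lifted level and gripped near its centre, grey tip forward. Transferring to a point behind the V-blocks (gauge x≈-139).

step_arm([
  [0, 0, 0, 0, 0, 0.09, 1],
  [6, 25, 0, 0, 0, 0, 1],
  [10, 48, 0, 0, 0, 0, 1],
  [10, 50, 0, 0, 0, 0, 1],
  [10, 50, 0, 0, 0, 0, 1],
  [10, 50, 0, 0, 0, 0, 1],
  [10, 48, 0, 0, 0, 0, 1],
  [8, 38, 0, 0, 0, 0, 1],
  [6, 22, 0, 0, 0, 0, 1],
  [2, 8, 0, 0, 0, 0, 1],
])

```text
time: 13.1
position: [522.8, 52.5, 57.0]
eef_rot: [[-0.969, 0.248, 0.006], [0.248, 0.969, -0.002], [-0.006, -0.0, -1.0]]
force: [0.9, -0.6, -1.7]
width: 0.12
```

Run:
```python
from h import *
plan([522,69,50],165.9)
```

```text
t 13.1 pos [522.8  52.5  57. ] q [  4.5  28.2 111.1  -0.2  40.4 -71. ] F [ 0.9 -0.6 -1.7] T [-0.03  0.05 -0.02] w 0.12
rotvec now [-0.0004  0.006  -0.0048] shift now-frame [ 4.9 15.8  6.9] shift after rot [ 4.8 15.8  7. ]
```

step_arm([
  [3, 8, 6, 0, 0, 0, 1],
  [2, 5, 6, 0, 0.006, -0.004, 1],
  [0, 2, 5, 0, 0, 0, 1],
  [0, 0, 2, 0, 0, 0, 1],
  [0, 0, 0, 0, 0, 0, 1],
  [0, 0, 0, 0, 0, 0, 1],
  [0, 0, 0, 0, 0, 0, 1],
  [0, 0, 0, 0, 0, 0, 1],
  [0, 0, 0, 0, 0, 0, 1],
  [0, 0, 0, 0, 0, 0, 1],
])

```text
time: 14.35
position: [522.0, 66.6, 36.5]
eef_rot: [[-0.969, 0.247, -0.001], [0.247, 0.969, -0.001], [0.0, -0.001, -1.0]]
force: [-0.5, -0.6, -0.2]
width: 0.12
```

Run:
```python
from h import *
from bench import camera
plan([522,69,36],165.9)
for n in("scene","top"):
    p,d=camera(n);np.savez(n+"8.npz",p=p,d=d);c=proj(n,[590,50,60]).astype(int);x,y=c[0]-42,c[1]-45;print(n,x,y)
    cv2.imwrite(f"pics/{n}8.png",cv2.resize(p[y:y+75,x:x+85,::-1],None,fx=8,fy=8,interpolation=cv2.INTER_NEAREST))
```

```text
t 14.35 pos [522.   66.6  36.5] q [ 6.000e+00  3.040e+01  1.111e+02 -1.000e-01  3.850e+01 -6.970e+01] F [-0.5 -0.6 -0.2] T [ 0.05  0.03 -0.05] w 0.12
rotvec now [-0.0008 -0.0004 -0.0033] shift now-frame [0.6 2.3 0.5] shift after rot [0.6 2.3 0.5]
scene 228 171
top 181 148
```

View pics/scene8.png

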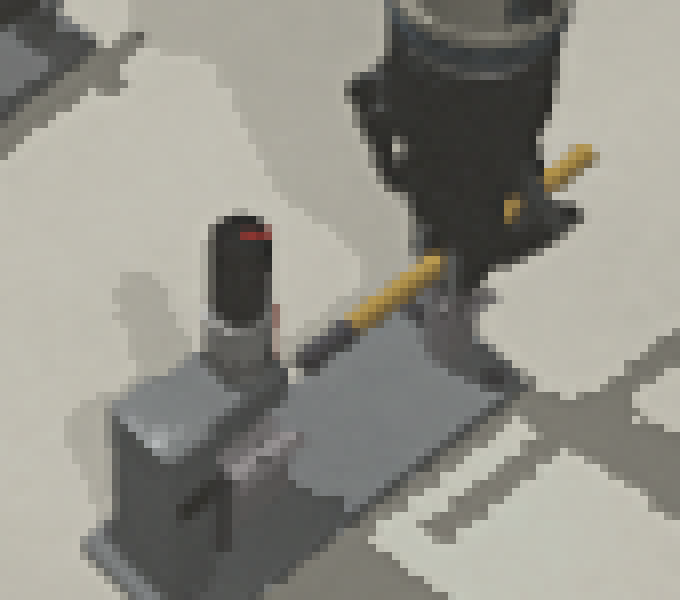

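View pics/top8.png

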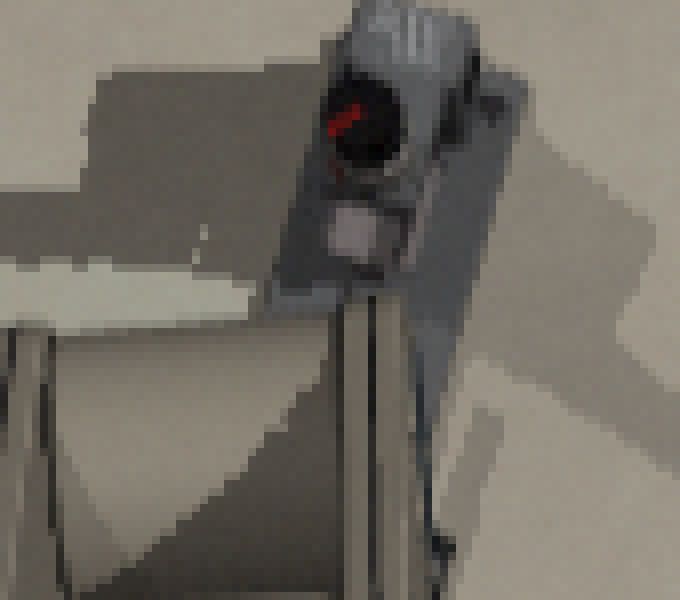

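step_arm([
  [-4, 1, 0, 0, 0, -0.002, 1],
  [-8, 1, 0, 0, 0, 0, 1],
  [-8, 0.5, 0, 0, 0, 0, 1],
  [-4, 0, 0, 0, 0, 0, 1],
  [0, 0, 5, 0, 0, 0, 1],
  [0, 0, 6, 0, 0, 0, 1],
  [0, 0, 4, 0, 0, 0, 1],
  [0, 0, 2, 0, 0, 0, 1],
  [0, 0, 0, 0, 0, 0, 1],
  [0, 0, 0, 0, 0, 0, 1],
])

```text
time: 15.7
position: [547.1, 62.9, 17.7]
eef_rot: [[-0.97, 0.245, -0.002], [0.245, 0.97, -0.001], [0.001, -0.001, -1.0]]
force: [0.7, 0.2, -1.2]
width: 0.12
```

Run:
```python
from h import *
from bench import camera
plan([546.4,63.4,13],165.9)
for n in("scene",):
    p,d=camera(n);c=proj(n,[590,50,60]).astype(int);x,y=c[0]-42,c[1]-45;print(n,x,y)
    cv2.imwrite(f"pics/{n}9.png",cv2.resize(p[y:y+75,x:x+85,::-1],None,fx=8,fy=8,interpolation=cv2.INTER_NEAREST))
```

```text
t 15.7 pos [547.1  62.9  17.7] q [ 5.300e+00  3.370e+01  1.081e+02 -1.000e-01  3.820e+01 -7.050e+01] F [ 0.7  0.2 -1.2] T [-0.04  0.01  0.01] w 0.12
rotvec now [-0.0011 -0.0014 -0.0011] shift now-frame [0.8 0.3 4.7] shift after rot [0.8 0.3 4.7]
scene 228 171
```

View pics/scene9.png

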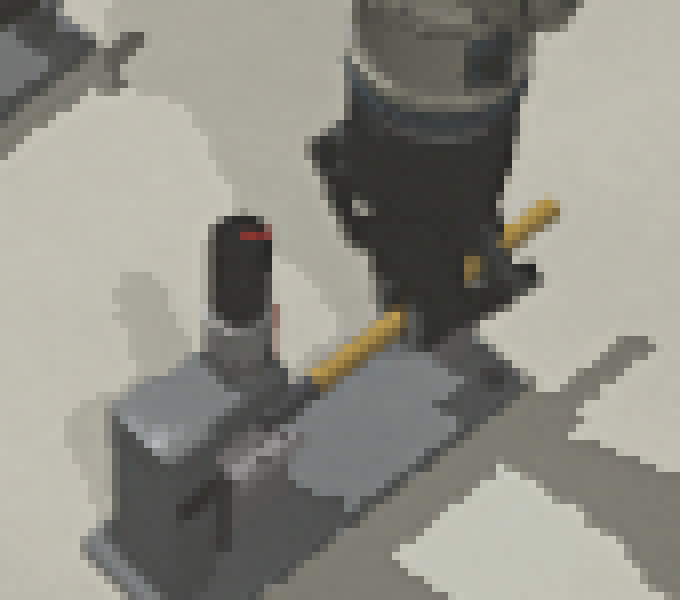

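The rod is lined up over the grooves, with the tip just at the V-block edge. Lowering gently while watching the force.

step_arm([
  [0, 0, 1.5, 0, 0, 0, 1],
  [0, 0, 1.5, 0, 0, 0, 1],
  [0, 0, 1, 0, 0, 0, 1],
  [0, 0, 0.7, 0, 0, 0, 1],
  [0, 0, 0.5, 0, 0, 0, 1],
  [0, 0, 0.5, 0, 0, 0, 1],
  [0, 0, 0.5, 0, 0, 0, 1],
  [0, 0, 0.5, 0, 0, 0, 1],
  [0, 0, 0, 0, 0, 0, 1],
  [0, 0, 0, 0, 0, 0, 1],
])

```text
time: 17.0
position: [547.7, 63.2, 11.4]
eef_rot: [[-0.97, 0.245, -0.0], [0.245, 0.97, -0.0], [0.0, -0.0, -1.0]]
force: [-1.0, -0.0, 0.2]
width: 0.121
```

Run:
```python
from h import *
plan([546.4,63.4,11],165.9)
```

```text
t 17.0 pos [547.7  63.2  11.4] q [  5.4  34.4 108.2  -0.   37.5 -70.5] F [-1.  -0.   0.2] T [ 0.1  -0.01  0.01] w 0.121
rotvec now [-0.0004 -0.0002 -0.0012] shift now-frame [ 1.3 -0.1  0.4] shift after rot [ 1.3 -0.1  0.4]
```

step_arm([
  [0, 0, 0.5, 0, 0, 0, 1],
  [0, 0, 0.5, 0, 0, 0, 1],
  [0, 0, 0.5, 0, 0, 0, 1],
  [0, 0, 0.5, 0, 0, 0, 1],
  [0, 0, 0, 0, 0, 0, 1],
  [0, 0, 0, 0, 0, 0, 1],
  [0, 0, 0, 0, 0, 0, 1],
  [0, 0, 0, 0, 0, 0, 1],
  [0, 0, 0, 0, 0, 0, 1],
  [0, 0, 0, 0, 0, 0, 1],
])

```text
time: 18.25
position: [548.3, 63.8, 10.8]
eef_rot: [[-0.969, 0.245, 0.001], [0.245, 0.969, 0.0], [-0.001, 0.001, -1.0]]
force: [-1.1, 1.4, 2.7]
width: 0.121
```

Run:
```python
from h import *
from bench import camera
plan([546.4,63.4,11],165.9)
p,d=camera("scene");W=cloud("scene",d);x,y=240,185
cv2.imwrite("pics/s10.png",cv2.resize(p[y:y+60,x:x+70,::-1],None,fx=10,fy=10,interpolation=cv2.INTER_NEAREST))
hsv=cv2.cvtColor(p,cv2.COLOR_RGB2HSV)
m=(np.hypot(W[...,0]-550,W[...,1]-60)<125)&(hsv[...,0]>12)&(hsv[...,0]<30)&(hsv[...,1]>110)&(W[...,2]>50)
P=W[m];print(len(P),np.median(P[:,2]));o=np.argsort(P[:,0]);print(np.round(P[o[:6]]).tolist(),np.round(P[o[-6:]]).tolist())
```

```text
t 18.25 pos [548.3  63.8  10.8] q [  5.4  34.4 108.1   0.   37.4 -70.4] F [-1.1  1.4  2.7] T [ 0.2   0.17 -0.03] w 0.121
rotvec now [ 0.0006  0.0008 -0.0015] shift now-frame [ 1.7 -0.8 -0.2] shift after rot [ 1.7 -0.8 -0.2]
58 63.77446546940541
[[457.0, 85.0, 65.0], [458.0, 86.0, 61.0], [464.0, 84.0, 65.0], [465.0, 89.0, 63.0], [469.0, 87.0, 65.0], [471.0, 88.0, 63.0]] [[603.0, 57.0, 64.0], [603.0, 53.0, 62.0], [605.0, 50.0, 61.0], [606.0, 46.0, 65.0], [608.0, 52.0, 59.0], [610.0, 49.0, 67.0]]
```

View pics/s10.png

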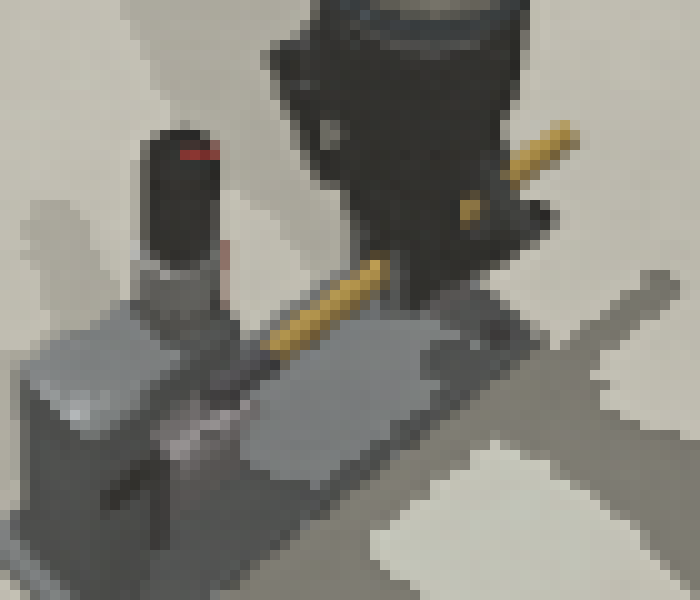

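Contact: Fz rose to about 2.7 N and z stopped at 10.8, close to the 11.3 predicted. I'll let go briefly so the rod settles in the Vs, then regrip lightly.

step_arm([
  [0, 0, 0, 0, 0, 0, 0.7],
  [0, 0, 0, 0, 0, 0, 0.5],
  [0, 0, 0, 0, 0, 0, 0.5],
  [0, 0, 0, 0, 0, 0, 0.5],
  [0, 0, 0, 0, 0, 0, 0.8],
  [0, 0, 0, 0, 0, 0, 1],
  [0, 0, 0, 0, 0, 0, 1],
  [0, 0, 0, 0, 0, 0, 1],
  [0, 0, 0, 0, 0, 0, 1],
  [0, 0, 0, 0, 0, 0, 1],
], grip_force=20)

```text
time: 19.55
position: [548.4, 63.7, 10.3]
eef_rot: [[-0.97, 0.245, 0.001], [0.245, 0.97, 0.0], [-0.001, 0.0, -1.0]]
force: [-0.0, 2.0, -0.4]
width: 0.132
```

Run:
```python
from h import *
from bench import camera
plan([546.4,63.4,11],165.9)
p,d=camera("scene");W=cloud("scene",d);x,y=240,185
cv2.imwrite("pics/s11.png",cv2.resize(p[y:y+60,x:x+70,::-1],None,fx=10,fy=10,interpolation=cv2.INTER_NEAREST))
```

```text
t 19.55 pos [548.4  63.7  10.3] q [  5.4  34.5 108.1   0.   37.3 -70.4] F [-0.   2.  -0.4] T [ 0.16 -0.02  0.02] w 0.132
rotvec now [ 0.0005  0.0009 -0.0014] shift now-frame [ 1.8 -0.8 -0.7] shift after rot [ 1.8 -0.7 -0.7]
```

View pics/s11.png

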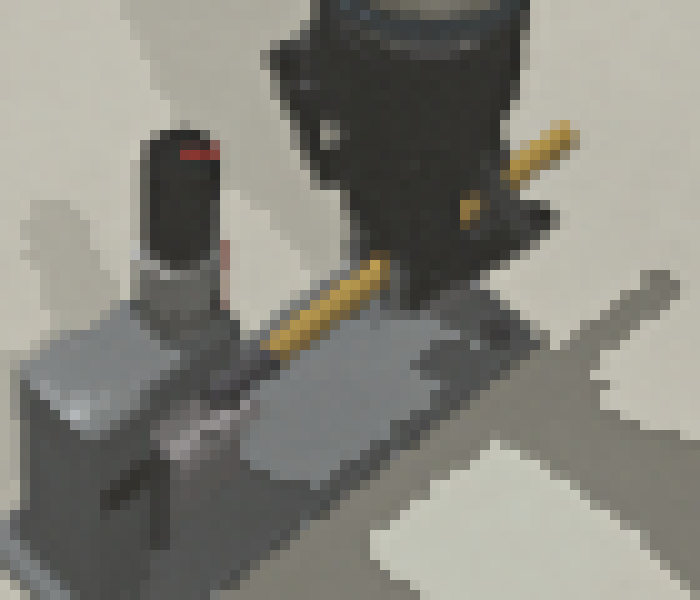

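step_arm([
  [-2, 0.3, 0, 0, 0, 0, 1],
  [-3, 0, 0, 0, 0, 0, 1],
  [-3, 0, 0, 0, 0, 0, 1],
  [-3, 0, 0, 0, 0, 0, 1],
  [-3, 0, 0, 0, 0, 0, 1],
  [-3, 0, 0, 0, 0, 0, 1],
  [-3, 0, 0, 0, 0, 0, 1],
  [-1, 0, 0, 0, 0, 0, 1],
  [0, 0, 0, 0, 0, 0, 1],
  [0, 0, 0, 0, 0, 0, 1],
])

```text
time: 20.85
position: [559.7, 60.7, 10.2]
eef_rot: [[-0.969, 0.245, -0.019], [0.245, 0.969, 0.002], [0.019, -0.003, -1.0]]
force: [-2.4, 1.4, 2.3]
width: 0.131
```

Run:
```python
from h import *
from bench import camera
plan([656-.97*79,35.8+.2436*79,11],165.9)
p,d=camera("scene");W=cloud("scene",d);x,y=240,185
cv2.imwrite("pics/s12.png",cv2.resize(p[y:y+60,x:x+70,::-1],None,fx=10,fy=10,interpolation=cv2.INTER_NEAREST))
```

```text
t 20.85 pos [559.7  60.7  10.2] q [  4.9  35.5 105.9   0.3  39.7 -71.2] F [-2.4  1.4  2.3] T [0.19 0.28 0.01] w 0.131
rotvec now [-0.0028 -0.0187 -0.0016] shift now-frame [-20.5  -0.7  -1.2] shift after rot [-20.5  -0.7  -0.8]
```

View pics/s12.png

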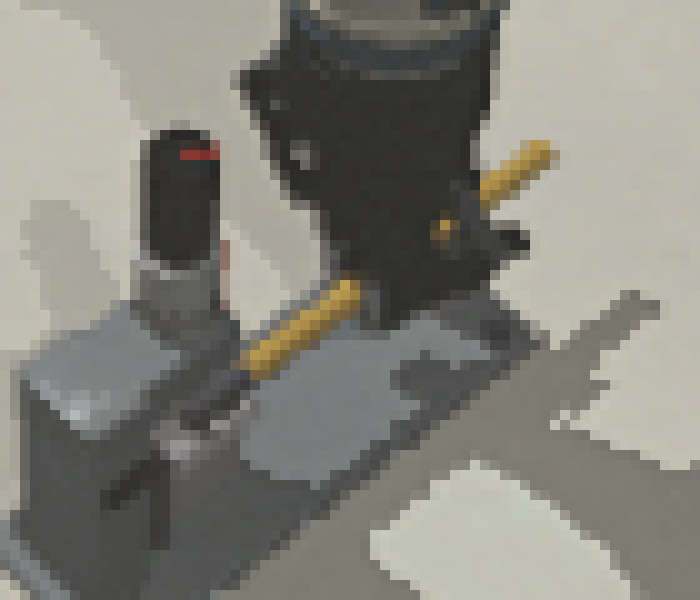

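Sliding works, with friction lag and 1° of tilt. I'll correct the tilt and continue.

step_arm([
  [-2, 0.3, -0.3, 0, -0.01, 0, 1],
  [-3, 0, -0.2, 0, -0.01, 0, 1],
  [-3, 0, 0, 0, 0, 0, 1],
  [-3, 0, 0, 0, -0.003, 0, 1],
  [-3, 0, 0, 0, 0, 0, 1],
  [-3, 0, 0, 0, -0.003, 0, 1],
  [-2, 0, 0, 0, 0, 0, 1],
  [-1, 0, 0, 0, -0.003, 0, 1],
  [0, 0, 0, 0, 0, 0, 1],
  [0, 0, 0, 0, 0, 0, 1],
])

```text
time: 22.15
position: [581.3, 55.2, 10.4]
eef_rot: [[-0.969, 0.245, 0.012], [0.245, 0.969, -0.006], [-0.013, -0.003, -1.0]]
force: [-1.1, 0.1, -1.0]
width: 0.134
```

Run:
```python
from h import *
from bench import camera
plan([656-.97*79,35.8+.2436*79,11],165.9)
p,d=camera("scene");W=cloud("scene",d);x,y=240,185
cv2.imwrite("pics/s13.png",cv2.resize(p[y:y+60,x:x+70,::-1],None,fx=10,fy=10,interpolation=cv2.INTER_NEAREST))
```

```text
t 22.15 pos [581.3  55.2  10.4] q [  4.5  36.1 104.5  -0.6  38.8 -70.8] F [-1.1  0.1 -1. ] T [ 0.03  0.13 -0.01] w 0.134
rotvec now [-0.0029  0.0135 -0.0018] shift now-frame [ 1.8 -0.6 -0.7] shift after rot [ 1.8 -0.6 -0.6]
```

View pics/s13.png

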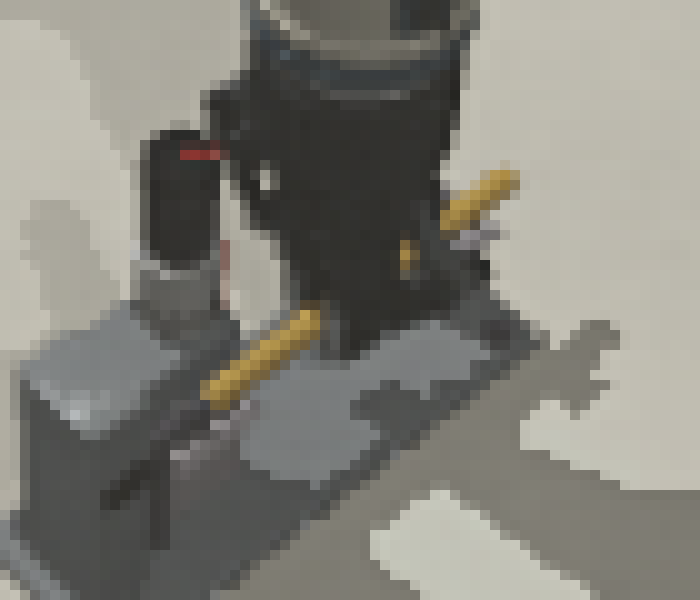

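Run:
```python
from h import *
for g in([656,35.8],[658,36.7]):
  for gx in(-174,-178,-14,-18):
    P=[g[0]+.97*gx,g[1]-.2436*gx,62];print(g,gx,np.round((proj("scene",P)-[240,185])*10))
```

```text
[656, 35.8] -174 [506. 167.]
[656, 35.8] -178 [513. 162.]
[656, 35.8] -14 [200. 394.]
[656, 35.8] -18 [208. 388.]
[658, 36.7] -174 [505. 171.]
[658, 36.7] -178 [513. 166.]
[658, 36.7] -14 [199. 399.]
[658, 36.7] -18 [207. 393.]
```

The rod is within a few mm of home. Creeping on with small steps, feeling for the stop.

step_arm([
  [-0.5, 0, 0, 0, 0.006, 0, 1],
  [-1, 0, 0, 0, 0.006, 0, 1],
  [-1, 0, 0, 0, 0, 0, 1],
  [-1, 0, 0, 0, 0, 0, 1],
  [-1, 0, 0, 0, 0, 0, 1],
  [-1, 0, 0, 0, 0, 0, 1],
  [-1, 0, 0, 0, 0, 0, 1],
  [-1, 0, 0, 0, 0, 0, 1],
  [-1, 0, 0, 0, 0, 0, 1],
  [-1, 0, 0, 0, 0, 0, 1],
])

```text
time: 23.45
position: [579.6, 55.5, 10.3]
eef_rot: [[-0.969, 0.245, -0.023], [0.246, 0.969, -0.0], [0.022, -0.006, -1.0]]
force: [-5.1, 2.3, 3.6]
width: 0.128
```

Run:
```python
from h import *
plan([656-.97*79,35.8+.2436*79,11],165.9)
```

```text
t 23.45 pos [579.6  55.5  10.3] q [ 4.200e+00  3.660e+01  1.032e+02  1.000e-01  4.150e+01 -7.160e+01] F [-5.1  2.3  3.6] T [ 0.34  0.73 -0.02] w 0.128
rotvec now [-0.006  -0.0224 -0.002 ] shift now-frame [ 0.1 -0.5 -0.7] shift after rot [ 0.1 -0.5 -0.7]
```

step_arm([
  [-0.7, 0, 0, 0, -0.008, 0, 1],
  [-0.7, 0, 0, 0, -0.008, 0, 1],
  [-0.7, 0, 0, 0, -0.006, 0, 1],
  [-0.7, 0, 0, 0, -0.006, 0, 1],
  [-0.7, 0, 0, 0, -0.006, 0, 1],
  [-0.7, 0, 0, 0, -0.006, 0, 1],
  [-0.7, 0, 0, 0, -0.006, 0, 1],
  [-0.7, 0, 0, 0, -0.006, 0, 1],
  [-0.7, 0, 0, 0, -0.006, 0, 1],
  [-0.7, 0, 0, 0, -0.006, 0, 1],
])

```text
time: 24.7
position: [582.5, 54.7, 10.3]
eef_rot: [[-0.969, 0.246, 0.034], [0.245, 0.969, -0.016], [-0.037, -0.007, -0.999]]
force: [-5.4, 3.6, 2.4]
width: 0.133
```

Run:
```python
from h import *
from bench import camera
plan([656-.97*79,35.8+.2436*79,11],165.9)
s=observe();print("grip",s["position"]-49*np.array(s["eef_rot"])[:,2])
p,d=camera("scene");W=cloud("scene",d);x,y=240,185
cv2.imwrite("pics/s14.png",cv2.resize(p[y:y+60,x:x+70,::-1],None,fx=10,fy=10,interpolation=cv2.INTER_NEAREST))
```

```text
t 24.7 pos [582.5  54.7  10.3] q [  4.8  35.8 105.2  -1.8  37.2 -69.6] F [-5.4  3.6  2.4] T [0.41 0.9  0.04] w 0.133
rotvec now [-0.0072  0.0368 -0.0021] shift now-frame [ 3.1 -0.4 -0.8] shift after rot [ 3.2 -0.4 -0.7]
grip [580.88251161  55.45641398  59.29354138]
```

View pics/s14.png

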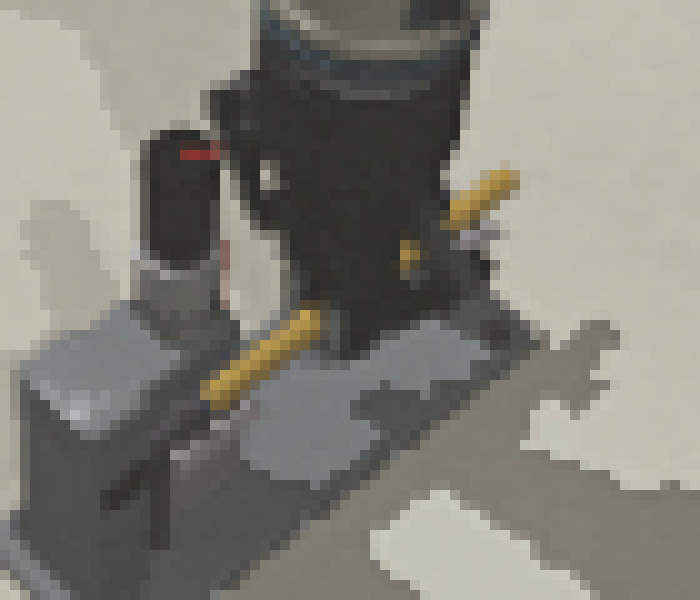

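The gripped point hasn't moved, the axial force is about 6 N and the rod's end pixels are unchanged, so the rod is home on the stop. Releasing and rising straight up.

step_arm([
  [0, 0, 0, 0, 0, 0, 0.7],
  [0, 0, 0, 0, 0, 0, 0.3],
  [0, 0, 0, 0, 0, 0, 0.1],
  [0, 0, -4, 0, 0, 0, 0.1],
  [0, 0, -15, 0, 0.01, 0, 0.1],
  [0, 0, -30, 0, 0.01, 0, 0.1],
  [0, 0, -45, 0, 0.01, 0, 0.1],
  [0, 0, -45, 0, 0, 0, 0.1],
  [0, 0, -40, 0, 0, 0, 0.1],
  [0, 0, -20, 0, 0, 0, 0.1],
], grip_force=40)

```text
time: 26.0
position: [581.4, 56.0, 215.6]
eef_rot: [[-0.969, 0.246, 0.008], [0.246, 0.969, -0.009], [-0.01, -0.007, -1.0]]
force: [0.5, -0.2, 0.4]
width: 0.45
```

Run:
```python
from h import *
from bench import camera
plan([657,36,205],165.9)
p,d=camera("scene");W=cloud("scene",d);x,y=240,185
cv2.imwrite("pics/s15.png",cv2.resize(p[y:y+60,x:x+70,::-1],None,fx=10,fy=10,interpolation=cv2.INTER_NEAREST))
hsv=cv2.cvtColor(p,cv2.COLOR_RGB2HSV)
m=(np.hypot(W[...,0]-580,W[...,1]-55)<125)&(hsv[...,0]>12)&(hsv[...,0]<30)&(hsv[...,1]>110)&(W[...,2]>50)&(W[...,2]<75)
P=W[m];L=cv2.fitLine(P[:,:2].astype(np.float32),cv2.DIST_HUBER,0,.01,.01).ravel();t=(P[:,:2]-L[2:])@L[:2]
print(len(P),L,np.degrees(np.arctan(L[1]/L[0])),L[2:]+L[:2]*t.min(),L[2:]+L[:2]*t.max())
```

```text
t 26.0 pos [581.4  56.  215.6] q [  4.6  19.5  98.1  -0.6  61.9 -70.8] F [ 0.5 -0.2  0.4] T [ 0.   -0.01  0.05] w 0.45
rotvec now [-0.0068  0.0097 -0.0022] shift now-frame [-78.1  -0.8  11.3] shift after rot [-78.2  -1.   10.6]
96 [ 9.6980000e-01 -2.4390155e-01  5.7216058e+02  5.9565563e+01] -14.116928 [491.8844116   79.75475985] [644.34439016  41.41157014]
```

View pics/s15.png

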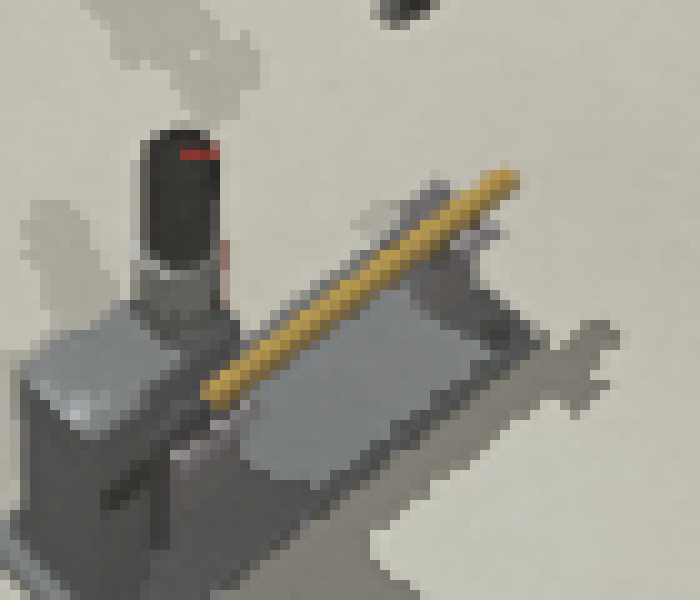

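The rod lies along the grooves (yaw -14.1°, matching the gauge) with the brass/grey joint at gauge x≈-14, as expected when home. Now moving over the cap and pre-turning the wrist so I can wind in one grasp.

step_arm([
  [-12, 0, 0, 0, 0.005, 0, 0],
  [-20, 0, 0, -0.004, 0.005, 0, 0],
  [-20, 0, 0, -0.003, 0, 0, 0],
  [-14, 0, 0, 0, 0, -0.08, 0],
  [-4, 0, 0, 0, 0, -0.17, 0],
  [0, 0, 0, 0, 0, -0.17, 0],
  [0, 0, 0, 0, 0, -0.17, 0],
  [0, 0, 0, 0, 0, -0.17, 0],
  [0, 0, 0, 0, 0, -0.17, 0],
  [0, 0, 0, 0, 0, -0.1, 0],
])

```text
time: 27.3
position: [654.0, 35.6, 202.5]
eef_rot: [[-0.686, -0.727, -0.015], [-0.727, 0.686, 0.0], [0.01, 0.011, -1.0]]
force: [0.5, 0.3, -0.1]
width: 0.501
```

Run:
```python
from h import *
plan([657,36.2,150],232.5)
```

```text
t 27.3 pos [654.   35.6 202.5] q [   2.1   26.9   88.5    0.    65.4 -134.6] F [ 0.5  0.3 -0.1] T [ 0.01 -0.01 -0.04] w 0.501
rotvec now [ 0.0112 -0.0095 -0.1019] shift now-frame [-3.1 -2.4 52.4] shift after rot [-2.3 -2.1 52.5]
```

step_arm([
  [-2, -1.5, 0, 0.005, -0.005, -0.06, 0],
  [-1, -1, 0, 0.005, -0.004, -0.03, 0],
  [0, 0, 0, 0, 0, 0, 0],
  [0, 0, 0, 0, 0, 0, 0],
  [0, 0, 0, 0, 0, 0, 0],
  [0, 0, 0, 0, 0, 0, 0],
  [0, 0, 0, 0, 0, 0, 0],
  [0, 0, 0, 0, 0, 0, 0],
  [0, 0, 0, 0, 0, 0, 0],
  [0, 0, 0, 0, 0, 0, 0],
])

```text
time: 28.55
position: [657.8, 35.3, 197.4]
eef_rot: [[-0.617, -0.787, -0.007], [-0.787, 0.617, 0.0], [0.004, 0.006, -1.0]]
force: [-0.3, -1.1, -0.4]
width: 0.495
```

Run:
```python
from h import *
from bench import camera
plan([657,36.2,148],232.5)
p,d=camera("scene");x,y=225,160
cv2.imwrite("pics/s16.png",cv2.resize(p[y:y+70,x:x+70,::-1],None,fx=8,fy=8,interpolation=cv2.INTER_NEAREST))
```

```text
t 28.55 pos [657.8  35.3 197.4] q [   2.    27.3   88.5    0.    64.5 -139.9] F [-0.3 -1.1 -0.4] T [ 0.02 -0.01 -0.01] w 0.495
rotvec now [ 0.0056 -0.0042 -0.011 ] shift now-frame [-0.4  1.  49.4] shift after rot [-0.2  1.2 49.4]
```

View pics/s16.png

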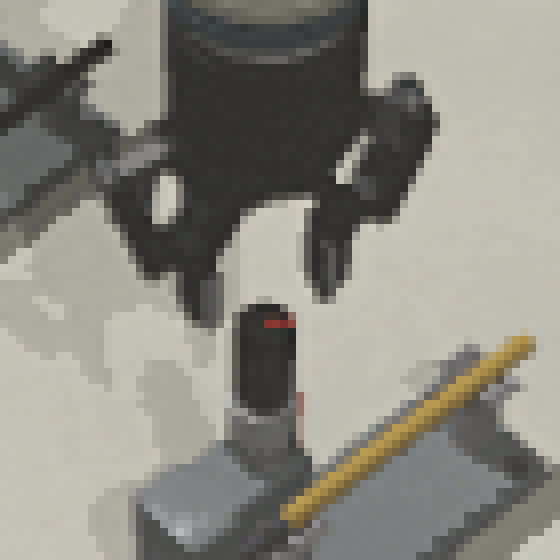

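The cap at (265,360) is centred between the fingers at (205,300) and (328,270). Descending and gripping the cap only.

step_arm([
  [0, 0.5, 10, 0.003, -0.002, 0, 0],
  [0, 0.4, 14, 0.003, -0.002, 0, 0],
  [0, 0, 11, 0, 0, 0, 0],
  [0, 0, 6, 0, 0, 0, 0],
  [0, 0, 2, 0, 0, 0, 0],
  [0, 0, 0, 0, 0, 0, 0],
  [0, 0, 0, 0, 0, 0, 0],
  [0, 0, 0, 0, 0, 0, 0],
  [0, 0, 0, 0, 0, 0, 0],
  [0, 0, 0, 0, 0, 0, 0],
])

```text
time: 29.85
position: [657.0, 35.8, 151.3]
eef_rot: [[-0.617, -0.787, 0.001], [-0.787, 0.617, -0.0], [0.0, -0.001, -1.0]]
force: [-0.2, 0.3, -0.1]
width: 0.498
```

Run:
```python
from h import *
plan([657,36.2,148],232.5)
```

```text
t 29.85 pos [657.   35.8 151.3] q [   2.1   30.    90.9   -0.    59.1 -139.8] F [-0.2  0.3 -0.1] T [ 0.   -0.02 -0.01] w 0.498
rotvec now [-0.0008 -0.     -0.011 ] shift now-frame [-0.3  0.2  3.3] shift after rot [-0.3  0.2  3.3]
```

step_arm([
  [0, 0, 0.5, 0, 0, 0, 0.2],
  [0, 0, 0, 0, 0, 0, 0.4],
  [0, 0, 0, 0, 0, 0, 1],
  [0, 0, 0, 0, 0, 0, 1],
  [0, 0, 0, 0, 0, 0, 1],
  [0, 0, 0, 0, 0, 0, 1],
  [0, 0, 0, 0, 0, 0, 1],
  [0, 0, 0, 0, 0, 0, 1],
  [0, 0, 0, 0, 0, 0, 1],
  [0, 0, 0, 0, 0, 0, 1],
], grip_force=40)

```text
time: 31.1
position: [657.3, 35.7, 151.0]
eef_rot: [[-0.617, -0.787, 0.001], [-0.787, 0.617, -0.001], [-0.0, -0.001, -1.0]]
force: [1.0, -0.3, 0.3]
width: 0.288
```

Run:
```python
from h import *
from bench import camera
plan([657,36.2,150],232.5)
p,d=camera("scene");x,y=225,160
cv2.imwrite("pics/s17.png",cv2.resize(p[y:y+70,x:x+70,::-1],None,fx=8,fy=8,interpolation=cv2.INTER_NEAREST))
```

```text
t 31.1 pos [657.3  35.7 151. ] q [   2.1   30.    90.9   -0.    59.1 -139.8] F [ 1.  -0.3  0.3] T [ 0.    0.01 -0.02] w 0.288
rotvec now [-0.0014  0.0002 -0.011 ] shift now-frame [-0.2  0.5  1. ] shift after rot [-0.2  0.5  1. ]
```

View pics/s17.png

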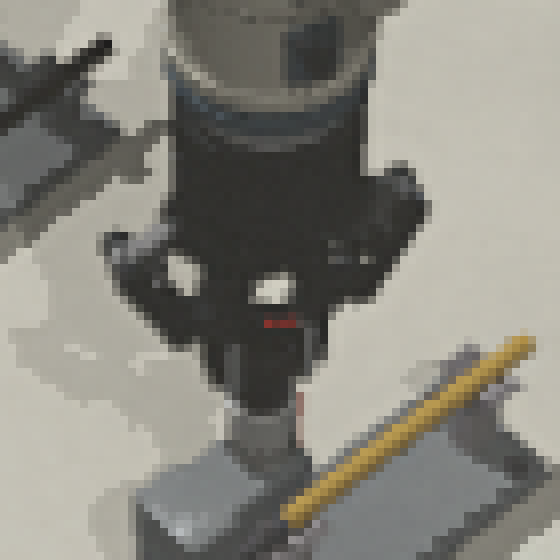

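The cap is gripped (width 0.288, about 25 mm), and the fingertips are clear of the thimble. Starting to wind clockwise.

step_arm([
  [0, 0, 0, 0, 0, 0.06, 1],
  [0, 0, 0, 0, 0, 0.1, 1],
  [0, 0, 0, 0, 0, 0.1, 1],
  [0, 0, 0, 0, 0, 0.1, 1],
  [0, 0, 0, 0, 0, 0.1, 1],
  [0, 0, 0, 0, 0, 0.1, 1],
  [0, 0, 0, 0, 0, 0.1, 1],
  [0, 0, 0, 0, 0, 0.1, 1],
  [0, 0, 0, 0, 0, 0.05, 1],
  [0, 0, 0, 0, 0, 0, 1],
])

```text
time: 32.4
position: [657.0, 36.2, 151.0]
eef_rot: [[-0.997, -0.071, 0.001], [-0.071, 0.997, -0.001], [-0.001, -0.001, -1.0]]
force: [-0.4, -0.9, 0.3]
width: 0.29
```

Run:
```python
from h import *
from bench import camera
plan([657,36.2,150],232.5)
p,d=camera("scene");x,y=225,160
cv2.imwrite("pics/s18.png",cv2.resize(p[y:y+70,x:x+70,::-1],None,fx=8,fy=8,interpolation=cv2.INTER_NEAREST))
```

```text
t 32.4 pos [657.   36.2 151. ] q [  2.1  30.   90.9  -0.   59.1 -91.9] F [-0.4 -0.9  0.3] T [-0.04  0.02  0.09] w 0.29
rotvec now [-1.100e-03  5.000e-04 -8.453e-01] shift now-frame [0. 0. 1.] shift after rot [-0.  0.  1.]
```

View pics/s18.png

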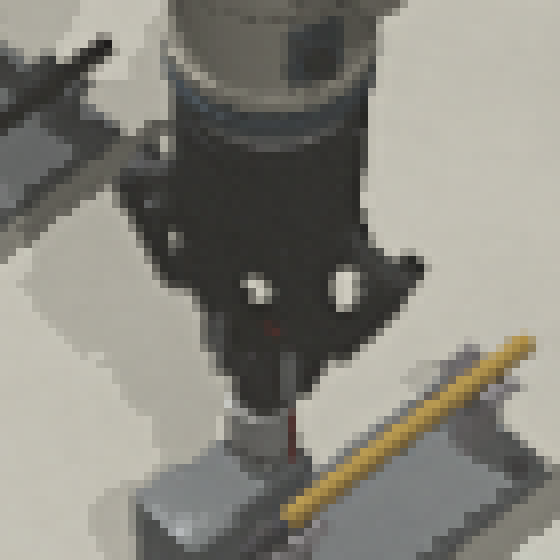

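Turned 0.83 rad, torque 0.09 N·m (free drag), and the thimble's red mark turned too. Continuing.

step_arm([
  [0, 0, 0, 0, 0, 0.06, 1],
  [0, 0, 0, 0, 0, 0.1, 1],
  [0, 0, 0, 0, 0, 0.1, 1],
  [0, 0, 0, 0, 0, 0.1, 1],
  [0, 0, 0, 0, 0, 0.1, 1],
  [0, 0, 0, 0, 0, 0.1, 1],
  [0, 0, 0, 0, 0, 0.05, 1],
  [0, 0, 0, 0, 0, 0, 1],
  [0, 0, 0, 0, 0, 0, 1],
  [0, 0, 0, 0, 0, 0, 1],
])

```text
time: 33.7
position: [657.1, 36.5, 151.0]
eef_rot: [[-0.855, 0.519, 0.001], [0.519, 0.855, -0.0], [-0.001, 0.0, -1.0]]
force: [-0.3, 0.4, 0.5]
width: 0.292
```

Run:
```python
from h import *
plan([657,36.2,150],232.5)
```

```text
t 33.7 pos [657.1  36.5 151. ] q [  2.2  30.   90.9  -0.   59.1 -56.6] F [-0.3  0.4  0.5] T [-0.03  0.05  0.13] w 0.292
rotvec now [-7.0000e-04  1.1000e-03 -1.4619e+00] shift now-frame [-0.1 -0.3  1. ] shift after rot [ 0.3 -0.1  1. ]
```

step_arm([
  [0, 0, 0, 0, 0, 0.06, 1],
  [0, 0, 0, 0, 0, 0.1, 1],
  [0, 0, 0, 0, 0, 0.1, 1],
  [0, 0, 0, 0, 0, 0.08, 1],
  [0, 0, 0, 0, 0, 0.04, 1],
  [0, 0, 0, 0, 0, 0, 1],
  [0, 0, 0, 0, 0, 0, 1],
  [0, 0, 0, 0, 0, 0, 1],
  [0, 0, 0, 0, 0, 0, 1],
  [0, 0, 0, 0, 0, 0, 1],
])

```text
time: 34.95
position: [657.3, 36.8, 151.0]
eef_rot: [[-0.597, 0.802, 0.001], [0.802, 0.597, -0.0], [-0.001, 0.001, -1.0]]
force: [-0.4, 0.1, 0.0]
width: 0.294
```

Run:
```python
from h import *
from bench import camera
T=[]
for i in range(3):
    T.append(round(observe()["torque"][2],3)); p,d=camera("scene")
print(T);plan([657,36.2,150],232.5);x,y=225,160
cv2.imwrite("pics/s19.png",cv2.resize(p[y:y+70,x:x+70,::-1],None,fx=8,fy=8,interpolation=cv2.INTER_NEAREST))
```

```text
[np.float64(0.077), np.float64(0.11), np.float64(0.089)]
t 35.1 pos [657.3  36.8 151.1] q [  2.2  30.   90.9  -0.   59.  -34.5] F [ 0.3 -0.8  0.4] T [-0.06  0.06  0.09] w 0.291
rotvec now [-1.0000e-04  1.7000e-03 -1.8476e+00] shift now-frame [-0.3 -0.6  1.1] shift after rot [ 0.6 -0.1  1.1]
```

View pics/s19.png

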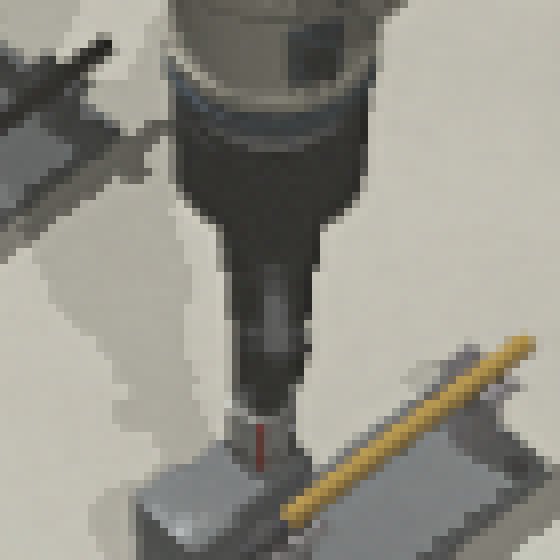

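Torque is still 0.09 N·m and the thimble mark follows, so it is still winding freely.

step_arm([
  [0, 0, 0, 0, 0, 0.06, 1],
  [0, 0, 0, 0, 0, 0.1, 1],
  [0, 0, 0, 0, 0, 0.1, 1],
  [0, 0, 0, 0, 0, 0.1, 1],
  [0, 0, 0, 0, 0, 0.06, 1],
  [0, 0, 0, 0, 0, 0, 1],
  [0, 0, 0, 0, 0, 0, 1],
  [0, 0, 0, 0, 0, 0, 1],
  [0, 0, 0, 0, 0, 0, 1],
  [0, 0, 0, 0, 0, 0, 1],
])

```text
time: 36.35
position: [657.5, 36.9, 151.0]
eef_rot: [[-0.209, 0.978, 0.002], [0.978, 0.209, -0.0], [-0.001, 0.002, -1.0]]
force: [1.4, -0.1, -0.0]
width: 0.29
```

Run:
```python
from h import *
from bench import camera
T=[]
for i in range(3):
    T.append(round(observe()["torque"][2],3)); p,d=camera("scene")
print(T);plan([657,36.2,150],232.5);x,y=235,195
cv2.imwrite("pics/s20.png",cv2.resize(p[y:y+35,x:x+40,::-1],None,fx=8,fy=8,interpolation=cv2.INTER_NEAREST))
```

```text
[np.float64(0.184), np.float64(0.101), np.float64(0.165)]
t 36.5 pos [657.5  36.9 151. ] q [ 2.2 30.  90.9 -0.  59.  -9.8] F [1.2 0.1 1. ] T [-0.07  0.09  0.16] w 0.292
rotvec now [ 4.0000e-04  2.4000e-03 -2.2771e+00] shift now-frame [-0.6 -0.7  1. ] shift after rot [0.9 0.  1. ]
```

View pics/s20.png

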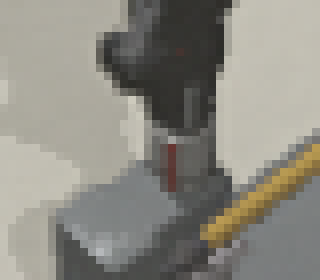

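The torque has risen to about 0.15 N·m (noisy), so it may be clamping. Taking a smaller step.

step_arm([
  [0, 0, 0, 0, 0, 0.06, 1],
  [0, 0, 0, 0, 0, 0.09, 1],
  [0, 0, 0, 0, 0, 0.08, 1],
  [0, 0, 0, 0, 0, 0.04, 1],
  [0, 0, 0, 0, 0, 0, 1],
  [0, 0, 0, 0, 0, 0, 1],
  [0, 0, 0, 0, 0, 0, 1],
  [0, 0, 0, 0, 0, 0, 1],
  [0, 0, 0, 0, 0, 0, 1],
  [0, 0, 0, 0, 0, 0, 1],
])

```text
time: 37.75
position: [657.7, 36.9, 151.0]
eef_rot: [[0.066, 0.998, 0.002], [0.998, -0.066, 0.0], [0.0, 0.002, -1.0]]
force: [0.4, -0.3, 0.4]
width: 0.292
```

Run:
```python
from h import *
from bench import camera
T=[]
for i in range(5):
    T.append(round(observe()["torque"][2],3)); p,d=camera("scene")
print(T,np.mean(T));plan([657,36.2,150],232.5);x,y=235,195
cv2.imwrite("pics/s21.png",cv2.resize(p[y:y+35,x:x+40,::-1],None,fx=8,fy=8,interpolation=cv2.INTER_NEAREST))
```

```text
[np.float64(0.19), np.float64(0.163), np.float64(0.21), np.float64(0.171), np.float64(0.227)] 0.19219999999999998
t 38.0 pos [657.7  36.9 151.1] q [ 2.2 30.  90.9 -0.  59.   6. ] F [ 0.5 -0.6  0.4] T [0.01 0.08 0.21] w 0.295
rotvec now [ 1.1000e-03  3.0000e-03 -2.5532e+00] shift now-frame [-0.8 -0.7  1.1] shift after rot [1.  0.1 1.1]
```

View pics/s21.png

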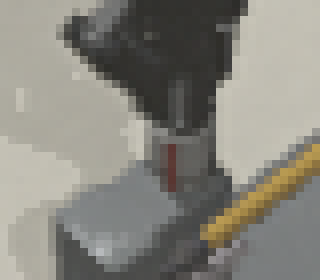

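The torque has reached about 0.19 N·m and the thimble mark stayed still while the cap turned 0.28 rad, so the ratchet is slipping (estimated 0.2–0.3 rad so far, 0.58 at most). Adding about 0.5 rad lands mid-window.

step_arm([
  [0, 0, 0, 0, 0, 0.06, 1],
  [0, 0, 0, 0, 0, 0.09, 1],
  [0, 0, 0, 0, 0, 0.09, 1],
  [0, 0, 0, 0, 0, 0.09, 1],
  [0, 0, 0, 0, 0, 0.09, 1],
  [0, 0, 0, 0, 0, 0.08, 1],
  [0, 0, 0, 0, 0, 0.04, 1],
  [0, 0, 0, 0, 0, 0, 1],
  [0, 0, 0, 0, 0, 0, 1],
  [0, 0, 0, 0, 0, 0, 1],
])

```text
time: 39.25
position: [658.1, 36.8, 151.0]
eef_rot: [[0.583, 0.813, 0.003], [0.813, -0.583, 0.0], [0.002, 0.003, -1.0]]
force: [0.4, -0.1, 1.1]
width: 0.291
```

Run:
```python
from h import *
from bench import camera
T=[]
for i in range(5):
    T.append(round(observe()["torque"][2],3)); p,d=camera("scene")
print(T,np.mean(T));plan([657,36.2,150],232.5);x,y=235,195
cv2.imwrite("pics/s22.png",cv2.resize(p[y:y+35,x:x+40,::-1],None,fx=8,fy=8,interpolation=cv2.INTER_NEAREST))
```

```text
[np.float64(0.157), np.float64(0.191), np.float64(0.146), np.float64(0.195), np.float64(0.194)] 0.1766
t 39.5 pos [658.1  36.8 151.1] q [ 2.2 30.  90.9 -0.  59.  37.9] F [0.4 0.2 0.7] T [0.06 0.05 0.21] w 0.289
rotvec now [ 2.9000e-03  3.9000e-03 -3.1098e+00] shift now-frame [-1.2 -0.5  1.1] shift after rot [1.2 0.5 1.1]
```

View pics/s22.png

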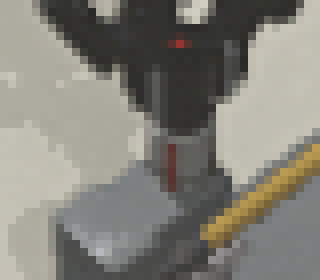

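The thimble is still unmoved and the torque has levelled at about 0.18 N·m. The ratchet has slipped about 0.7–0.8 rad, 1.1 at most. Letting go and rising.

step_arm([
  [0, 0, 0, 0, 0, 0, 0.3],
  [0, 0, 0, 0, 0, 0, 0],
  [0, 0, 0, 0, 0, 0, -0.1],
  [0, 0, 0, 0, 0, 0, -0.1],
  [0, 0, -5, 0, 0, 0, -0.1],
  [0, 0, -15, 0, 0, 0, -0.1],
  [0, 0, -30, 0, 0, 0, -0.1],
  [0, 0, -30, 0, 0, 0, -0.1],
  [0, 0, -30, 0, 0, 0, -0.1],
  [0, 0, -10, 0, 0, 0, -0.1],
])

```text
time: 40.75
position: [657.7, 36.9, 278.4]
eef_rot: [[0.584, 0.812, 0.004], [0.812, -0.584, 0.0], [0.003, 0.003, -1.0]]
force: [0.1, 0.4, 0.7]
width: 0.546
```

Run:
```python
from h import *
from bench import camera
plan([657,36.2,250],232.5)
p,d=camera("scene");W=cloud("scene",d);x,y=225,165
cv2.imwrite("pics/s23.png",cv2.resize(p[y:y+75,x:x+80,::-1],None,fx=9,fy=9,interpolation=cv2.INTER_NEAREST))
hsv=cv2.cvtColor(p,cv2.COLOR_RGB2HSV)
m=(np.hypot(W[...,0]-580,W[...,1]-55)<125)&(hsv[...,0]>12)&(hsv[...,0]<30)&(hsv[...,1]>110)&(W[...,2]>50)&(W[...,2]<75)
P=W[m];L=cv2.fitLine(P[:,:2].astype(np.float32),cv2.DIST_HUBER,0,.01,.01).ravel();t=(P[:,:2]-L[2:])@L[:2]
print(len(P),np.degrees(np.arctan(L[1]/L[0])),L[2:]+L[:2]*t.min(),L[2:]+L[:2]*t.max())
f=np.load("scene0.npz")["p"].astype(int);dd=(abs(p.astype(int)-f).max(2)>50).astype(np.uint8)
cv2.imwrite("pics/full.png",p[:,:,::-1])
cv2.imwrite("pics/diff.png",dd*255)
```

```text
t 40.75 pos [657.7  36.9 278.4] q [ 2.2 22.8 84.7  0.  72.3 37.9] F [0.1 0.4 0.7] T [-0.02 -0.03  0.02] w 0.546
rotvec now [ 0.0043  0.005  -3.1105] shift now-frame [-1.  -0.3 28.4] shift after rot [ 1.   0.2 28.4]
92 -14.273739 [490.65736209  80.42572924] [643.2485829  41.6051886]
```

View pics/s23.png

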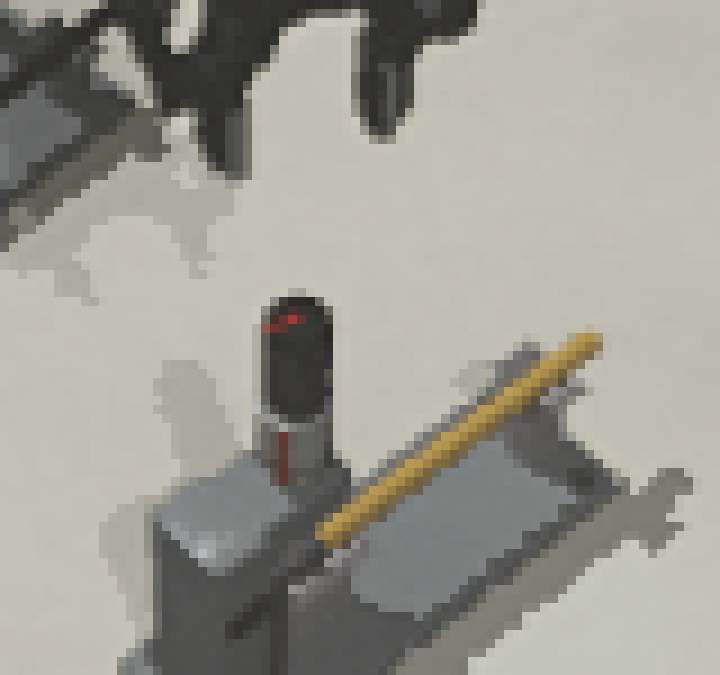

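View pics/full.png

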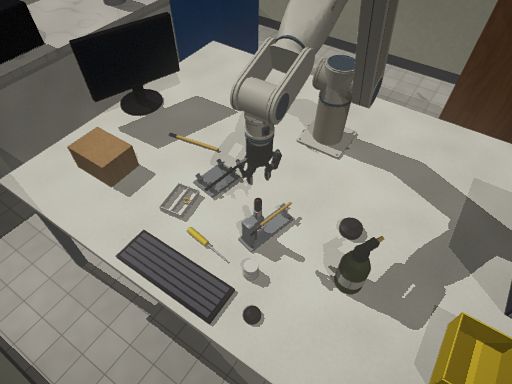

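Final check:
- **Rod:** home and in the grooves (yaw -14.3°).
- **Ratchet:** the thimble turned about 2.06 rad and the gripper about 3.10 rad. After 0.26 rad of spring wind-up, that leaves about 0.8 rad of slip.
- **Surroundings:** the gripper is clear and the bystanders are where they were.

Handing in.

```bash
python3 -c "
from bench import *
print(sign_off()); s=observe(); print(s['time'],s['force'])"
```

```text
the job is handed in; nothing more can be done
None
the job is handed in; nothing more can be done
```

The brass rod is clamped in the bench micrometer, home against the end stop, and I handed the job in at about 41 s with the gripper clear. The hand-in gave no verdict, so the results below are from my own checks.

**What I did**
- **Rod:** I took it from the rack, laid it in both V-blocks about 30 mm short, and slid it in grey tip first. It stopped at the end stop with about 6 N at the wrist.
- **Ratchet:** I wound the black cap clockwise about 3.1 rad in one grasp without gripping the silver thimble. I stopped after the ratchet slipped, let go and rose clear.

**Last checks**
- **Rod position:** its yaw is about -14.3°, against about -14.1° for the gauge. The line between brass and grey tip is within 1–2 mm of where it should be when home.
- **Slip:** torque levelled at about 0.18 N·m while the thimble's mark stood still. I estimate 0.8 rad of slip (1.1 at most), against the allowed 0.2–1.6.
- **Clamping force:** I could not measure this directly; I infer it from the torque levelling off.
- **Bystanders:** they look unmoved in the final scene picture, but I judged this by eye only.

**What failed or disagreed**
- **First grasp:** it closed on nothing above the rod. The real fingertips sit about 33 mm higher than the reported TCP, contrary to the tool description. I measured this with the camera and corrected for it.
- **Cameras:** the two disagreed by about 2–3 mm, so I averaged them.

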